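# Make up the comb stand from two tapered vessels

## Robot

A 7-joint arm with a two-finger parallel gripper is mounted at the origin on the work surface. World frame = base frame: x ahead of the robot, y to its left, z up, the work surface at z = 0. Lengths are in m, angles in rad, forces in N, time in s.
With the tool pointing down it reaches from about 0.425 to 0.925 m from the base axis. Payload 6.8 kg.
Tool frame: the origin (TCP) lies at the very end of the fingers, on their centre line; the grasp point (between the pads) lies 19 mm behind it (tcp_to_grasp is the distance from the TCP to the grasp point, in m); z points along the fingers, y is the direction in which the jaws open and shut (so a half turn about z gives the same grasp; the last joint's range is limited). The gripper opens to 85 mm and grips with 20 to 120 N. Pads are 22 mm wide; open, the fingers measure 114 mm over their backs; the gripper's body (76 mm by 85 mm) begins 54 mm behind the grasp point. The pads swing forward as they close: fully open they stand 13 mm farther back than shut.
Start: joints at [1.115, 0.477, 0.022, 1.555, -0.011, 1.109, -0.083], TCP at [0.23, -0.635, 0.202] pointing down, gripper open.
Joint ranges: [-2.96, 2.96], [-0.34, 2.1], [-1.41, 1.46], [0.24, 2.44], [-1.37, 4.51], [0.17, 1.92], [-2.96, 2.96]. Speed limits (rad/s): [2.39, 2.39, 3.14, 3.14, 3.14, 3.14, 3.14].

## Interface

Orientations are given as a unit quaternion [w, x, y, z].
In Python, from station import * gives the robot as it stands.
- The arm moves only by the tool apply_moves, never from a script. Its argument "increments" is one flat list of numbers, 5 for each row, row after row: the finger opening in mm, from 0 to 85.4, then the shift along the tool's x, y, z in mm, then the turn about the tool's z in degrees. In form: [claw, tx, ty, tz, roll, claw, tx, ty, tz, roll, ...]. A call has 1 to 12 rows; each row shifts and turns the pose as measured when the row begins, along the tool's axes as they then stand; what a row does not reach is not made up. A row lasts 1/8 s, in which the tool goes at most 62.5 mm and 10.7 degrees, less where a joint would pass 70% of its speed; a pose out of reach is approached as far as the arm can. A call with a gripper value outside its range is refused whole. The fingers move at their own pace and stop on an object; "squeeze" is the grip in N (left out, the last holds). Time passes only in rows, so rows that do not move let the fingers close. It gives the time, the measured TCP pose, the force and the opening at its end, in the units of the state.
- get_obs(): the state, without advancing time (a new reading comes with each control period).
- read_camera(name): name is "scene" or "side" or "wrist"; returns (picture, depth): 420x560x3 uint8, blue, green, red; 420x560 float32, m along the optical axis (not along the pixel's ray), 0 where there is no reading.
- get_calibration(name): a dict with "mtx" (3x3 intrinsics, pixels), "camera_from_world" (4x4, takes a point from world to camera coordinates); the wrist camera has in their place "T_tool_cam" (4x4, takes a point from camera to tool coordinates, whose origin is the TCP and whose axes are the flange's). Camera axes: x right, y down, z forward; pixel columns grow to the right and rows downward; lengths in m; the calibration is good to about 2 mm. A picture is of the moment at which its call begins: read the wrist's pose just before it. get_calibration takes no time and is no camera call.
- hand_in(): hands the job in, once; it reports no verdict.
Trained networks look in the newest picture that a camera, given by its name, has taken for a name from the list of things; names that differ only in an ending like _2 or _b are one class to them, and where a whole thing is asked for, a point or a joint stands for the part that bears it (a point fixed in the world has none). Each returns a list of dicts, best first, with "p" (0 to 1); they miss things now and then, are a little off and sometimes report something else, mostly with a low value. They report only what shows in the picture. A call takes as long as a camera call. They do not tell look-alikes from the thing itself.
- outline_of(camera, thing): "pixels" (420x560 bool, what is visible of it) and "extent" ([centre column, centre row, width, height] in pixels, round what is visible of it).
The state is a dict: "t": time; "q": joint angles; "joint_vel": joint speeds; "joint_torque": joint torques, N m; "eef_pos": TCP position; "tool_rot": TCP orientation; "contact_force": force on the tool from outside, world axes, zero at the start; "torque": the same for the moment, N m; "gripper_width": opening from 0.0 (shut) to 1.0 (fully open).
Only numpy, scipy, OpenCV 4.12 (cv2) and the standard library are available. Lean on these libraries where they do the work, as an engineer would, in place of code of your own. Each camera call takes 0.05 s, during which the arm holds its last target.

## Task

Make up the comb stand: carry the aluminium cup to the blue ceramic holder and lower it in, upright, until the two tapers just meet and carry it, then let go; do not drop it in and do not press it tight, it must lift out freely later. Then take the wooden comb out of the organiser and stand it in the cup, handle up. Leave the holder and everything else on the shelf where they are.

Things in the scene. Friction and masses are not known exactly. Their poses are not given: they have to be found in the camera images.
- cup_center (a point): Centre, half-way up, of the loose aluminium cup: tapered, round, open, no handle, 125 mm tall, outer diameter 40 mm at the foot growing evenly to 72 mm at the rim, wall 3.5 mm, inner floor 5 mm above its underside, 0.08 kg. It stands upright; z points up to the rim. Hold it in its top 45 mm, to leave room for the holder (66 mm across at 100 mm above the foot).
- cup_foot (a point): Centre of the underside of the cup, 62.5 mm below cup_center along the cup's z.
- holder: Loose, thick-walled blue ceramic pot, 0.7 kg, 90 mm tall, 80 mm wide. Bore tapered like the cup: 59 mm across at the mouth, 38 mm at the inner floor 6 mm above the underside. Origin: centre of its underside, z up. When the cup just rests on the tapers, its foot is 16 to 17 mm above the holder's underside and its top 51 mm stand out. A push of 15 N or more wedges it.
- holder_mouth (a point): Centre of the holder's mouth, level with its rim, 90 mm above its underside.
- comb_center (a point): Centre, half-way up, of the loose dark wooden comb: 190 mm long, 26 mm wide, 9 mm thick, 25 g. It stands in a slot of the organiser, handle up, leaning up to 6 degrees; z runs along it up to the handle end, x across its width, y through its thickness. The top 80 mm are the plain handle.
- comb_foot (a point): Centre of the lower (teeth) end of the comb, 95 mm below comb_center along its z.
- organiser: Fixed white plastic cosmetic organiser, 40 mm (its x) by 136 mm (its y), 80 mm tall, floor 4 mm, walls 3 mm. Two slots, 14 mm wide (y) and 34 mm long (x), at y = +25 and -25 mm: one holds the comb, the other the steel case. Fixed little tubes up to 89 mm tall stand in other compartments. Origin: centre of its underside.
- table: The plywood top of the white rattan shelf, at height 0; everything stands on it. Origin in the middle of the top.
- case: Bystander: steel nail-clipper case, 26 x 10 x 98 mm, upright in the other slot of the organiser. Origin at its underside.
- vase: Bystander: white ceramic vase, 150 mm tall, 96 mm across. Origin at its underside.
- mirror: Bystander: round white plastic mirror on a foot, 180 mm tall, 130 mm across. Origin at its underside.
- soap_dish: Bystander: white dish with a bar of soap, 75 x 110 x 27 mm. Origin at its underside.
- lotion: Bystander: green plastic bottle, 150 mm tall, 54 mm across. Origin at its underside.
- jar: Bystander: amber jar with a wooden lid, 55 mm tall, 64 mm across. Origin at its underside.
- brush: Bystander: wooden nail brush, 36 x 100 x 33 mm. Origin at its underside.
There are look-alikes about, which are no part of the job. Leave any yellow look-alike of the part that bears cup_center alone.

How it is judged:
On the way, in this order (a step that is already met when the one before it is completed fails the run):
1. the cup, still held by the fingers, has been lowered into the holder to within about 10 mm of where the tapers meet (horizontal distance between cup_foot and holder below 0.006 m and z of cup_foot in the frame of holder below 0.025 m and contact force between the fingers and cup above 0.5 N), for 0.05 s.
2. the cup has been let go and sits in the holder on the tapers (horizontal distance between cup_foot and holder below 0.006 m and z of cup_foot in the frame of holder between 0.008 and 0.025 m and angle between cup_foot's own z axis and vertical below 0.1 rad and contact force between the fingers and cup below 0.1 N and linear speed of cup below 0.02 m/s), for 0.2 s.
3. the comb stands in the cup (distance between comb_foot and cup_foot below 0.04 m and angle between comb_foot's own z axis and vertical below 0.5 rad), for 0.2 s.
At the end, for the whole second after the job is handed in: Cup in holder: foot within 6 mm of its axis, 8-25 mm above its underside, upright to 0.1 rad. Comb in cup, handle up: foot within 40 mm of the cup's foot, leaning under 0.5 rad. Both at rest; holder upright (0.05 rad), within 40 mm of its start (all of step 3 and horizontal distance between cup_foot and holder below 0.006 m and z of cup_foot in the frame of holder between 0.008 and 0.025 m and angle between cup_foot's own z axis and vertical below 0.1 rad and angle between holder's own z axis and vertical below 0.05 rad and distance of holder from where it was at the start of the episode below 0.04 m and linear speed of each of comb, cup below 0.02 m/s); the robot touches nothing.
It fails at once if the cup is pushed in tight: the holder is pressed on the shelf top with more than 24 N (a push of 15 N or more) (contact force between holder and table above 24 N).
It fails at once if the holder is shifted by more than 40 mm (distance of holder from where it was at the start of the episode above 0.04 m).
It fails at once if a bystander (case, vase, mirror, soap dish, lotion bottle, jar or brush) is shifted by more than 30 mm (distance of any of case, vase, mirror, soap_dish, lotion, jar, brush from where it was at the start of the episode above 0.03 m).
It also fails if it takes over 70 s, if anything falls off the work surface, if the arm or the gripper's body presses on something with over 40 N, if the wrist force passes 120 N, or if a joint passes its speed limit or range.

## Working session

There is one attempt and no reset: what is moved stays moved. The work goes in short steps, Python scripts to look and compute and a tool call to move; the robot and the scene stay as the last step left them, time stands still between calls to the robot, and variables do not carry over. Pictures are saved under pics/ and viewed, and the job is handed in when it is done.

Besides the shell and the picture viewer there is one more tool, called after "Request:" as name(argument=value, ...) on one line, values as JSON. apply_moves: Moves the arm, as the interface text tells. Its arguments: {"type":"object","properties":{"increments":{"type":"array"},"squeeze":{"type":"number"}},"required":["increments"]}

```bash
ls; mkdir -p pics
python3 - <<'E'
from station import *
import cv2,numpy as np
o=get_obs();print({k:np.round(v,3).tolist() for k,v in o.items()})
for n in ("scene","side","wrist"):
    p,d=read_camera(n);cv2.imwrite(f"pics/{n}0.png",p);np.save(f"pics/{n}0.npy",d)
    c=get_calibration(n);print(n,{k:np.round(v,4).tolist() for k,v in c.items()})
E
```

```text
pics
{'t': 0.0, 'q': [1.115, 0.478, 0.022, 1.556, -0.011, 1.109, -0.083], 'joint_vel': [0.0, 0.001, -0.002, -0.001, -0.002, -0.002, -0.0], 'joint_torque': [0.0, -59.644, 1.608, -28.12, 0.012, 0.009, 0.0], 'eef_pos': [0.23, -0.634, 0.201], 'tool_rot': [-0.001, 0.985, 0.173, -0.0], 'contact_force': [0.762, 0.058, -0.541], 'torque': [0.021, -0.013, -0.018], 'gripper_width': 1.002}
scene {'mtx': [[385.7392, 0.0, 278.4072], [0.0, 385.7392, 195.3198], [0.0, 0.0, 1.0]], 'camera_from_world': [[-0.5122, 0.8587, 0.017, 0.2337], [0.5709, 0.3552, -0.7402, -0.3007], [-0.6417, -0.3694, -0.6721, 1.3558], [0.0, 0.0, 0.0, 1.0]]}
side {'mtx': [[418.9724, 0.0, 270.1961], [0.0, 418.9724, 201.6821], [0.0, 0.0, 1.0]], 'camera_from_world': [[-0.9368, -0.3495, 0.0175, 0.545], [-0.2506, 0.635, -0.7307, 0.1782], [0.2443, -0.6889, -0.6824, 1.1324], [0.0, 0.0, 0.0, 1.0]]}
wrist {'mtx': [[362.6092, 0.0, 279.6707], [0.0, 362.6092, 211.0367], [0.0, 0.0, 1.0]], 'T_tool_cam': [[-0.0006, -0.9605, -0.2784, 0.0702], [1.0, -0.0005, -0.0004, 0.0005], [0.0002, -0.2784, 0.9605, -0.1702], [0.0, 0.0, 0.0, 1.0]]}
```

View pics/scene0.png

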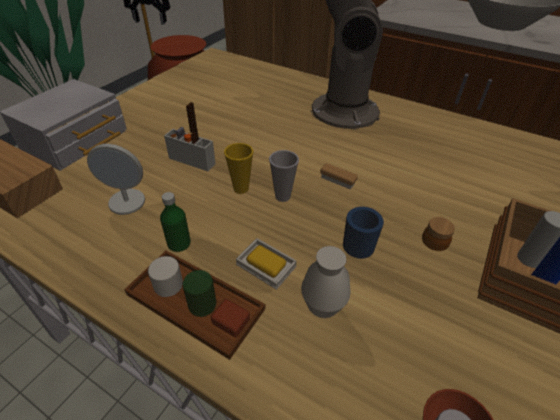

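View pics/side0.png

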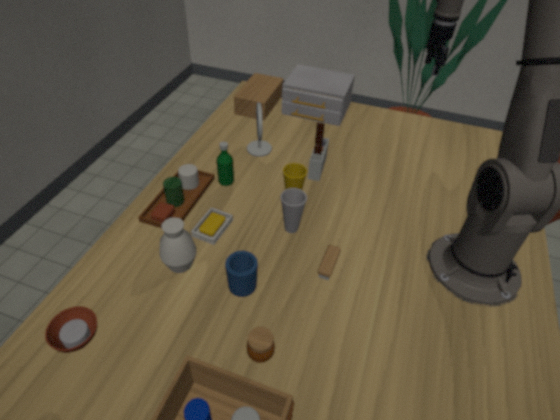

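View pics/wrist0.png

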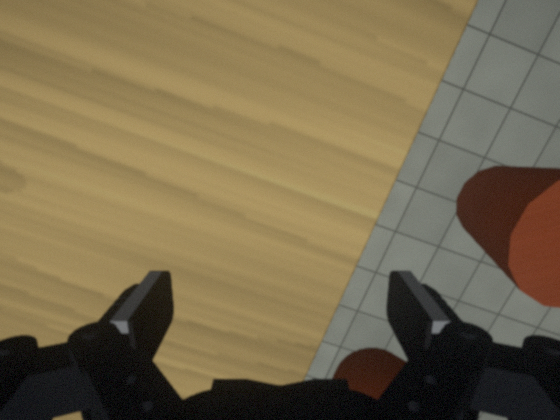

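The scene image shows a grey cup at (284,176) and a yellow look-alike at (240,168). The blue holder is at (362,232) and the organiser with the dark comb at (192,140). The side camera shows the same things, with the grey cup at (293,210). The yellow cup is excluded, and I'll measure the grey one.

```bash
cat > h.py <<'E'
from station import *
import cv2,numpy as np
from scipy.spatial.transform import Rotation as R
def pose():
    o=get_obs();q=o['tool_rot'];T=np.eye(4);T[:3,:3]=R.from_quat([q[1],q[2],q[3],q[0]]).as_matrix();T[:3,3]=o['eef_pos'];return T,o
def wfc(n,T=None):
    c=get_calibration(n)
    if 'T_tool_cam' in c: return c['mtx'],T@np.array(c['T_tool_cam'])
    return c['mtx'],np.linalg.inv(c['camera_from_world'])
def cloud(n,d,mask,T=None):
    K,W=wfc(n,T);v,u=np.nonzero(mask&(d>0));z=d[v,u]
    P=np.stack([(u-K[0,2])/K[0,0]*z,(v-K[1,2])/K[1,1]*z,z,np.ones_like(z)]);return (W@P)[:3].T
def proj(n,P,T=None):
    K,W=wfc(n,T);P=np.atleast_2d(P);c=(np.linalg.inv(W)@np.c_[P,np.ones(len(P))].T)[:3];return np.stack([K[0,0]*c[0]/c[2]+K[0,2],K[1,1]*c[1]/c[2]+K[1,2]]).T
E
python3 - <<'E'
from h import *
np.set_printoptions(precision=4,suppress=True)
for n in("scene","side"):
    p,d=read_camera(n)
    for th in("cup_center","holder","comb_center","organiser","case","vase","mirror","soap_dish","lotion","jar","brush"):
        for r in outline_of(n,th)[:3]:
            m=r['pixels'];P=cloud(n,d,m)
            if r['p']<.2 or len(P)<10: continue
            print(n,th,round(r['p'],2),np.round(r['extent']),len(P),'med',np.median(P,0),'lo',np.percentile(P,3,0),'hi',np.percentile(P,97,0))
            if th in("cup_center","holder","comb_center","organiser"): np.savez(f"pics/{n}_{th}_{int(r['extent'][0])}.npz",m=m,P=P)
    big=cv2.resize(p[80:280,100:420] if n=="scene" else p[110:310,150:470],None,fx=2.5,fy=2.5,interpolation=cv2.INTER_CUBIC);cv2.imwrite(f"pics/{n}_crop.png",big)
E
```

```text
scene cup_center 0.78 [285. 176.  33.  55.] 1093 med [0.52   0.0467 0.0936] lo [0.4735 0.0112 0.0077] hi [0.538  0.0735 0.1231]
scene cup_center 0.55 [240. 169.  31.  46.] 1021 med [ 0.5499 -0.0623  0.0951] lo [ 0.5055 -0.1002  0.0108] hi [ 0.5704 -0.037   0.1235]
scene holder 0.84 [364. 231.  40.  49.] 1674 med [0.5813 0.2795 0.0646] lo [0.5264 0.244  0.0006] hi [0.597  0.3133 0.0889]
scene holder 0.75 [189. 149.  47.  41.] 1316 med [ 0.5281 -0.2468  0.049 ] lo [ 0.4901 -0.3256  0.0012] hi [ 0.5364 -0.1928  0.0802]
scene comb_center 0.76 [191. 124.  12.  42.] 312 med [ 0.5147 -0.2332  0.1392] lo [ 0.4986 -0.2392  0.075 ] hi [ 0.5249 -0.2302  0.1905]
scene comb_center 0.73 [363. 235.  38.  55.] 1684 med [0.5809 0.2792 0.0636] lo [ 0.5263  0.2435 -0.0008] hi [0.5969 0.3134 0.0889]
scene organiser 0.63 [189. 148.  48.  43.] 1364 med [ 0.5277 -0.2467  0.0499] lo [ 0.4894 -0.3266  0.0008] hi [ 0.5363 -0.1929  0.0806]
scene organiser 0.6 [265. 263.  63.  50.] 1694 med [0.7278 0.1289 0.0188] lo [0.6829 0.0714 0.0009] hi [0.7581 0.178  0.0263]
scene vase 0.94 [326. 282.  51.  75.] 2613 med 
[... 2443 characters left out ...]
ed [ 0.7582 -0.0664  0.078 ] lo [ 0.7404 -0.0891  0.0091] hi [ 0.7843 -0.0546  0.1515]
side lotion 0.31 [260. 348.  35.  38.] 885 med [0.4431 0.436  0.0543] lo [0.4181 0.4004 0.0017] hi [0.473  0.4556 0.0585]
side jar 0.84 [262. 344.  31.  38.] 836 med [0.4423 0.4356 0.0546] lo [0.418  0.3995 0.0087] hi [0.4704 0.4554 0.0586]
side brush 0.94 [329. 262.  22.  37.] 444 med [0.365  0.1497 0.0339] lo [0.3488 0.0922 0.0061] hi [0.3806 0.1863 0.0375]
side brush 0.69 [178. 245.  39.  56.] 1523 med [0.7202 0.2934 0.0991] lo [0.6928 0.2522 0.0187] hi [0.7619 0.3172 0.1527]
side brush 0.42 [318. 160.  22.  38.] 406 med [ 0.4982 -0.1992  0.0611] lo [ 0.4838 -0.3144  0.0115] hi [ 0.5208 -0.1926  0.0835]
```

View pics/scene_crop.png

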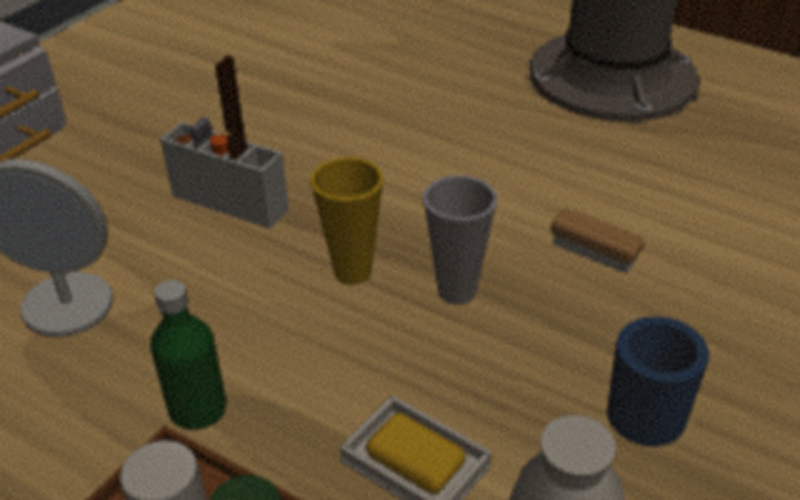

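View pics/side_crop.png

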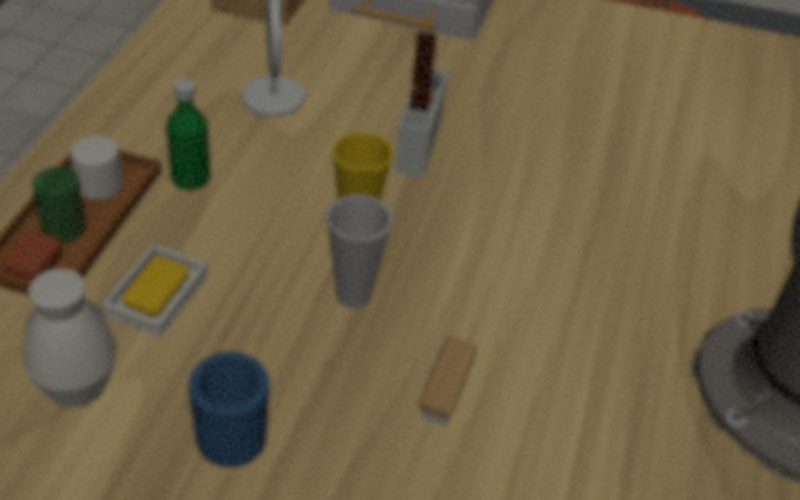

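The grey cup at scene (284,176), crop (460,240), is bare aluminium, open and without a handle, so it is the real one. The one at (240,168) is the yellow look-alike. Next I fit models to the point clouds.

```bash
cat > fit.py <<'E'
from h import *
from scipy.optimize import least_squares
np.set_printoptions(precision=4,suppress=True)
def cupres(x,P):
    z=P[:,2]-x[2];rho=np.hypot(P[:,0]-x[0],P[:,1]-x[1]);ro=.02+.016*z/.125
    a=rho-ro;b=rho-(ro-.0035);return np.where(abs(a)<abs(b),a,b)
def holres(x,P):
    z=P[:,2]-x[2];rho=np.hypot(P[:,0]-x[0],P[:,1]-x[1])
    a=rho-.04;b=rho-(.019+.0105*(z-.006)/.084);c=np.where((rho<.042)&(rho>.028),z-.09,1)
    s=np.stack([a,b,c]);return s[abs(s).argmin(0),np.arange(len(P))]
def fit(f,P,x0):
    r=least_squares(f,x0,args=(P,),loss='soft_l1',f_scale=.002);return r.x,np.median(abs(r.fun))
E
python3 - <<'E'
from fit import *
import glob
for n in("scene","side"):
    p,d=read_camera(n)
    K,W=wfc(n)
    # table plane
    m=np.zeros(d.shape,bool);u,v=np.round(proj(n,[[.6,.1,0]])[0]).astype(int);m[v-12:v+12,u-12:u+12]=1
    print(n,'table z',np.median(cloud(n,d,m)[:,2]),(u,v))
    for f in sorted(glob.glob(f"pics/{n}_*.npz")):
        P=np.load(f)['P']
        if 'cup_center' in f: print(f,fit(cupres,P,[np.median(P[:,0]),np.median(P[:,1])-.01,0]))
        if 'holder' in f: print(f,fit(holres,P,[np.median(P[:,0]),np.median(P[:,1])-.01,0]))
        if 'comb' in f and len(P)<500:
            Q=P[(P[:,2]>.095)&(abs(P[:,0]-.51)<.04)&(abs(P[:,1]+.235)<.03)];c=Q.mean(0);_,s,V=np.linalg.svd(Q-c);print(f,c,V,s,Q.max(0),Q.min(0))
            for z in(.1,.12,.14,.16,.18):
                q=Q[abs(Q[:,2]-z)<.008];print(z,q.mean(0),np.ptp(q,0))
        if 'organ' in f:
            Q=P[(P[:,2]>.06)&(abs(P[:,0]-.51)<.06)&(abs(P[:,1]+.25)<.1)]; print(f,cv2.minAreaRect((Q[:,:2]*1000).astype(np.float32)))
E
```

```text
scene table z -0.002112829937140015 (np.int64(283), np.int64(227))
pics/scene_comb_center_191.npz [ 0.5147 -0.2332  0.1475] [[ 0.0099  0.0003  1.    ]
 [-0.9999  0.0122  0.0099]
 [-0.0122 -0.9999  0.0004]] [0.4613 0.125  0.0346] [ 0.5259 -0.2288  0.1921] [ 0.4979 -0.2402  0.0953]
0.1 [ 0.5139 -0.2341  0.1019] [0.0248 0.0077 0.0121]
0.12 [ 0.5145 -0.233   0.1199] [0.0267 0.0091 0.0154]
0.14 [ 0.5157 -0.2326  0.1404] [0.0263 0.0079 0.0157]
0.16 [ 0.5156 -0.2327  0.1606] [0.0271 0.0104 0.0153]
0.18 [ 0.5152 -0.2329  0.18  ] [0.0259 0.01   0.015 ]
pics/scene_cup_center_240.npz (array([ 0.5397, -0.07  , -0.0026]), np.float64(0.0008407898660633718))
pics/scene_cup_center_284.npz (array([0.5046, 0.041 , 0.0005]), np.float64(0.0006149589815724367))
pics/scene_holder_189.npz (array([ 0.5153, -0.2477,  0.0317]), np.float64(0.008265066643172345))
pics/scene_holder_364.npz (array([ 0.5564,  0.2764, -0.002 ]), np.float64(0.0008506107499163633))
pics/scene_organiser_189.npz ((512.2646484375, -260.66217041015625), (44.39447784423828, 138.33595275878906), 4.836622714996338)
pics/scene_organiser_264.
[... 400 characters left out ...]
208 0.0074 0.0139]
0.14 [ 0.5081 -0.2341  0.1395] [0.0198 0.0098 0.0149]
0.16 [ 0.5069 -0.2341  0.1607] [0.0193 0.0082 0.0148]
0.18 [ 0.5078 -0.2335  0.18  ] [0.0225 0.0122 0.0154]
pics/side_cup_center_224.npz (array([ 0.7579, -0.0654,  0.1095]), np.float64(0.00453473235809018))
pics/side_cup_center_292.npz (array([0.5013, 0.0406, 0.005 ]), np.float64(0.0007922574446477676))
pics/side_cup_center_295.npz (array([ 0.5336, -0.07  ,  0.0056]), np.float64(0.000916629164342736))
pics/side_holder_241.npz (array([0.5561, 0.2741, 0.0017]), np.float64(0.0009737084794121977))
pics/side_organiser_317.npz ((505.2656555175781, -236.01959228515625), (39.652992248535156, 98.0394287109375), 4.95763635635376)
```

```bash
cat > plan.py <<'E'
from h import *
def ang(): 
    T,o=pose(); return np.degrees(np.arctan2(T[1,0],T[0,0]))
def plan(target,a_t,n):
    T,o=pose();p=T[:3,3].copy();a=ang();print('now',np.round(p,4),'ang',round(a,2),'F',np.round(o['contact_force'],2),'g',round(o['gripper_width'],3),'t',round(o['t'],2),'zaxis',np.round(T[:3,2],4))
    da=((a_t-a+180)%360-180)/n;st=(np.array(target)-p)/n
    for i in range(n):
        t=np.radians(a+da*i);X=np.array([np.cos(t),np.sin(t)]);Y=np.array([np.sin(t),-np.cos(t)])
        print([round(1000*st[:2]@X,1),round(1000*st[:2]@Y,1),round(-1000*st[2],1),round(-da,2)])
E
python3 - <<'E'
from plan import *
T,o=pose();print(T.round(3))
plan([.23,-.634,.35],ang(),3);plan([.46,.041,.35],95,12)
E
```

```text
[[ 0.94   0.341 -0.     0.23 ]
 [ 0.341 -0.94   0.    -0.635]
 [ 0.    -0.    -1.     0.202]
 [ 0.     0.     0.     1.   ]]
now [ 0.2301 -0.6346  0.2017] ang 19.93 F [-0.33 -0.09  0.21] g 1.004 t 1.45 zaxis [-0.e+00  1.e-04 -1.e+00]
[np.float64(0.0), np.float64(-0.2), np.float64(-49.4), np.float64(-0.0)]
[np.float64(0.0), np.float64(-0.2), np.float64(-49.4), np.float64(-0.0)]
[np.float64(0.0), np.float64(-0.2), np.float64(-49.4), np.float64(-0.0)]
now [ 0.2301 -0.6346  0.2017] ang 19.93 F [-0.33 -0.09  0.21] g 1.004 t 1.45 zaxis [-0.e+00  1.e-04 -1.e+00]
[np.float64(37.2), np.float64(-46.4), np.float64(-12.4), np.float64(-6.26)]
[np.float64(42.0), np.float64(-42.1), np.float64(-12.4), np.float64(-6.26)]
[np.float64(46.4), np.float64(-37.2), np.float64(-12.4), np.float64(-6.26)]
[np.float64(50.2), np.float64(-32.0), np.float64(-12.4), np.float64(-6.26)]
[np.float64(53.3), np.float64(-26.3), np.float64(-12.4), np.float64(-6.26)]
[np.float64(55.9), np.float64(-20.3), np.float64(-12.4), np.float64(-6.26)]
[np.float64(57.8), np.float64(-14.1), np.float64(-12.4), np.float64(-6.26)]
[np.float64(59.0), np.float64(-7.7), np.float64(-12.4), np.float64(-6.26)]
[np.float64(59.5), np.float64(-1.3), np.float64(-12.4), np.float64(-6.26)]
[np.float64(59.2), np.float64(5.2), np.float64(-12.4), np.float64(-6.26)]
[np.float64(58.3), np.float64(11.6), np.float64(-12.4), np.float64(-6.26)]
[np.float64(56.7), np.float64(17.9), np.float64(-12.4), np.float64(-6.26)]
```

Request:
apply_moves(increments=[85, 0, 0, -50, 0, 85, 0, 0, -50, 0, 85, 0, 0, -50, 0], squeeze=25)

```text
t: 1.82
eef_pos: [0.2292, -0.6322, 0.35]
tool_rot: [-0.005, 0.985, 0.173, -0.001]
contact_force: [0.1, -1.0, 0.4]
gripper_width: 0.999
```

Request:
apply_moves(increments=[85, 37, -46, 0, -6.3, 85, 42, -42, 0, -6.3, 85, 46, -37, 0, -6.3, 85, 50, -32, 0, -6.3, 85, 53, -26, 0, -6.3, 85, 56, -20, 0, -6.3, 85, 58, -14, 0, -6.3, 85, 59, -8, 0, -6.3, 85, 59, -1, 0, -6.3, 85, 59, 5, 0, -6.3])

```text
t: 3.08
eef_pos: [0.4156, -0.0575, 0.3569]
tool_rot: [0.004, 0.74, 0.672, -0.0]
contact_force: [0.3, -0.2, -0.1]
gripper_width: 1.0
```

Run:
```python
from plan import *
plan([.503,.0,.33],95,4)
```

```text
now [ 0.4156 -0.0575  0.3569] ang 84.49 F [ 0.26 -0.19 -0.14] g 1.0 t 3.08 zaxis [ 0.0051 -0.0068 -1.    ]
[np.float64(16.4), np.float64(20.4), np.float64(6.7), np.float64(-2.63)]
[np.float64(15.5), np.float64(21.1), np.float64(6.7), np.float64(-2.63)]
[np.float64(14.5), np.float64(21.8), np.float64(6.7), np.float64(-2.63)]
[np.float64(13.5), np.float64(22.4), np.float64(6.7), np.float64(-2.63)]
```

Request:
apply_moves(increments=[85, 16, 20, 7, -2.6, 85, 16, 21, 7, -2.6, 85, 15, 22, 7, -2.6, 85, 14, 22, 7, -2.6, 85, 0, 0, 0, 0])

```text
t: 3.7
eef_pos: [0.5051, 0.0094, 0.3299]
tool_rot: [0.006, 0.67, 0.742, 0.0]
contact_force: [-0.5, 0.6, -0.3]
gripper_width: 0.996
```

```bash
cat > look.py <<'E'
from fit import *
def look(th,f,tag,x0):
    T,o=pose();p,d=read_camera("wrist");cv2.imwrite(f"pics/{tag}.png",p);np.savez(f"pics/{tag}.npz",d=d,T=T)
    for r in outline_of("wrist",th):
        if r['p']<.2: continue
        P=cloud("wrist",d,r['pixels'],T)
        print(th,round(r['p'],2),np.round(r['extent']),len(P),np.median(P,0))
        if f and len(P)>50: print(fit(f,P,x0))
    return T,d
E
python3 - <<'E'
from look import *
T,d=look("cup_center",cupres,"w1",[.503,.041,0])
K,W=wfc("wrist",T);print('cam',W[:3,3]);from plan import plan;plan([.503,.041,.2],95,4)
E
```

```text
cup_center 0.79 [298. 237.  64.  72.] 3470 [ 0.5379 -0.0862  0.0921]
(array([ 0.5352, -0.0709, -0.0008]), np.float64(0.0002616759193709243))
cup_center 0.64 [279. 145.  68.  71.] 3911 [0.504  0.0343 0.0874]
(array([0.503 , 0.0399, 0.0021]), np.float64(0.00039799779615956946))
cam [0.496  0.0804 0.4995]
now [0.5043 0.0079 0.3304] ang 95.67 F [-0.01  0.21  0.24] g 0.994 t 3.8 zaxis [ 0.0097 -0.0088 -0.9999]
[np.float64(8.3), np.float64(0.5), np.float64(32.6), np.float64(0.17)]
[np.float64(8.3), np.float64(0.5), np.float64(32.6), np.float64(0.17)]
[np.float64(8.3), np.float64(0.4), np.float64(32.6), np.float64(0.17)]
[np.float64(8.3), np.float64(0.4), np.float64(32.6), np.float64(0.17)]
```

View pics/w1.png

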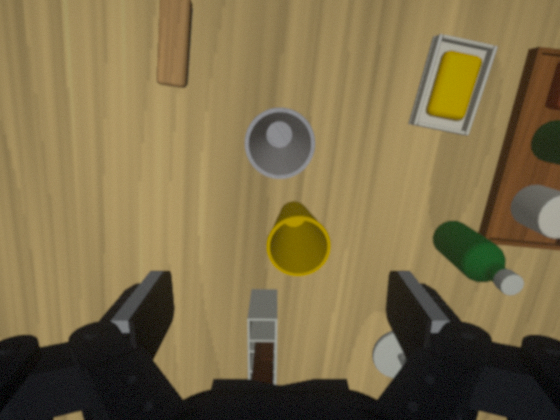

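The wrist view shows the grey cup at (279,143), the yellow one at (298,240) and the organiser with the comb at (263,345). I move over the grey cup.

Request:
apply_moves(increments=[85, 8, 0, 33, 0, 85, 8, 0, 33, 0, 85, 8, 0, 33, 0, 85, 8, 1, 33, 0, 85, 0, 0, 20, 0, 85, 0, 0, 0, 0])

```text
t: 4.55
eef_pos: [0.503, 0.0322, 0.1779]
tool_rot: [0.011, 0.676, 0.737, -0.0]
contact_force: [0.4, -0.3, 1.6]
gripper_width: 0.993
```

Run:
```python
from look import *
T,d=look("cup_center",cupres,"w2",[.503,.041,0])
from plan import plan;plan([.503,.040,.08],95,4)
```

```text
cup_center 0.87 [279. 205. 114. 110.] 9768 [0.5052 0.0277 0.0936]
(array([0.5031, 0.0399, 0.0021]), np.float64(0.00036135578561253927))
cup_center 0.75 [310. 322.  96. 124.] 8720 [ 0.5353 -0.0809  0.0968]
(array([ 0.5353, -0.0707, -0.0009]), np.float64(0.00026146990490071714))
now [0.5045 0.0328 0.1795] ang 94.97 F [-0.02  0.09  0.15] g 0.997 t 4.65 zaxis [ 0.0194 -0.0145 -0.9997]
[np.float64(1.8), np.float64(-0.2), np.float64(24.9), np.float64(-0.01)]
[np.float64(1.8), np.float64(-0.2), np.float64(24.9), np.float64(-0.01)]
[np.float64(1.8), np.float64(-0.2), np.float64(24.9), np.float64(-0.01)]
[np.float64(1.8), np.float64(-0.2), np.float64(24.9), np.float64(-0.01)]
```

View pics/w2.png

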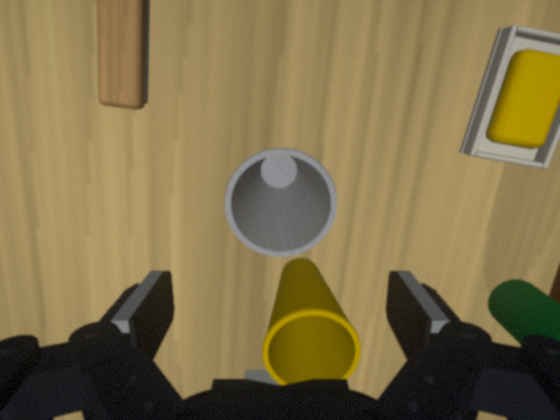

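The grey cup is at (280,202), centred between the jaws. The fit repeats at (0.503, 0.040). I lower and grip.

Request:
apply_moves(increments=[85, 2, 0, 20, 0, 85, 2, 0, 20, 0, 85, 2, 0, 20, 0, 85, 1, 0, 20, 0, 85, 1, 0, 18, 0, 85, 0, 0, 0, 0])

```text
t: 5.4
eef_pos: [0.5133, 0.0375, 0.0877]
tool_rot: [0.019, 0.678, 0.735, 0.006]
contact_force: [-0.0, -0.2, 0.0]
gripper_width: 0.995
```

Run:
```python
from look import *
T,d=look("cup_center",cupres,"w3",[.503,.041,0])
from plan import plan;plan([.503,.040,.08],95,1)
```

```text
cup_center 0.95 [298. 360.  82.  49.] 2748 [ 0.5317 -0.0442  0.0695]
(array([ 0.5374, -0.0782, -0.0585]), np.float64(0.0005141136420077942))
cup_center 0.61 [260. 263. 172. 180.] 23409 [0.5029 0.0246 0.1013]
(array([ 0.5031,  0.0404, -0.0004]), np.float64(0.000271473535712545))
now [0.5143 0.0378 0.0888] ang 94.6 F [-0.31  0.63 -0.04] g 0.997 t 5.5 zaxis [ 0.0379 -0.0158 -0.9992]
[np.float64(3.1), np.float64(-11.1), np.float64(8.8), np.float64(-0.4)]
```

View pics/w3.png

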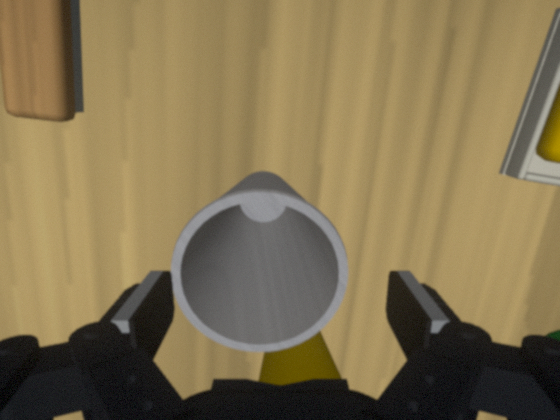

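The left finger is nearly on the cup. The tool has drifted 11 mm in x and tilted about 0.04 rad during the descent, though the cup has not moved. I back straight up slowly and study the drift.

Request:
apply_moves(increments=[85, 0, -2, -10, 0, 85, 0, 0, -10, 0, 85, 0, 0, -10, 0, 85, 0, 0, -10, 0])

```text
t: 6.0
eef_pos: [0.5117, 0.0384, 0.1335]
tool_rot: [0.021, 0.678, 0.735, 0.008]
contact_force: [0.1, -0.6, 0.7]
gripper_width: 0.996
```

Run:
```python
from plan import *
plan([.503,.040,.08],95,1); T,o=pose();print(np.round(o['q'],4),np.round(o['joint_vel'],3))
```

```text
now [0.5117 0.0384 0.1335] ang 94.59 F [ 0.1  -0.62  0.71] g 0.996 t 6.0 zaxis [ 0.0412 -0.0159 -0.999 ]
[np.float64(2.3), np.float64(-8.5), np.float64(53.5), np.float64(-0.41)]
[ 0.3124  0.3376 -0.6251  2.0043  0.2982  0.8464 -0.3984] [ 0.062 -0.129 -0.056 -0.072 -0.122  0.167  0.106]
```

Request:
apply_moves(increments=[85, 0, 0, -10, 0, 85, 0, 0, -10, 0, 85, 0, 0, -10, 0, 85, 0, 0, -10, 0, 85, 0, 0, 0, 0])

```text
t: 6.62
eef_pos: [0.5105, 0.0392, 0.1776]
tool_rot: [0.021, 0.678, 0.735, 0.009]
contact_force: [0.3, 0.2, -0.0]
gripper_width: 0.992
```

Run:
```python
from plan import *
plan([.503,.040,.08],95,1); T,o=pose();print(np.round(o['q'],4),np.round(o['joint_vel'],3))
```

```text
now [0.5105 0.0392 0.1776] ang 94.58 F [ 0.3   0.22 -0.03] g 0.992 t 6.62 zaxis [ 0.0433 -0.016  -0.9989]
[np.float64(1.4), np.float64(-7.4), np.float64(97.6), np.float64(-0.42)]
[ 0.3402  0.2766 -0.6478  1.9643  0.2416  0.9312 -0.348 ] [-0.001  0.006  0.002  0.013  0.     0.    -0.001]
```

Request:
apply_moves(increments=[85, 0, 0, 0, 0, 85, 0, 0, 0, 0, 85, 0, 0, 0, 0, 85, 0, 0, 0, 0])

```text
t: 7.12
eef_pos: [0.5097, 0.0391, 0.1764]
tool_rot: [0.021, 0.678, 0.735, 0.008]
contact_force: [0.9, 0.4, 0.8]
gripper_width: 0.998
```

Run:
```python
from plan import *
plan([.503,.040,.08],95,1); T,o=pose();print(np.round(o['q'],4),np.round(o['joint_vel'],3))
```

```text
now [0.5097 0.0391 0.1764] ang 94.59 F [0.93 0.35 0.77] g 0.998 t 7.12 zaxis [ 0.0411 -0.016  -0.999 ]
[np.float64(1.5), np.float64(-6.6), np.float64(96.4), np.float64(-0.41)]
[ 0.3399  0.2779 -0.6474  1.9656  0.2417  0.9309 -0.3481] [-0.002  0.004 -0.002  0.003 -0.001 -0.001 -0.001]
```

Request:
apply_moves(increments=[85, 0, -8, 0, 0, 85, 0, 0, 0, 0])

```text
t: 7.38
eef_pos: [0.5009, 0.0384, 0.1758]
tool_rot: [0.02, 0.678, 0.735, 0.008]
contact_force: [-0.2, -0.4, -0.0]
gripper_width: 0.999
```

Run:
```python
from plan import *
plan([.503,.040,.08],95,1); T,o=pose();print(np.round(o['q'],4),np.round(o['joint_vel'],3))
```

```text
now [0.5009 0.0384 0.1758] ang 94.6 F [-0.23 -0.4  -0.  ] g 0.999 t 7.38 zaxis [ 0.0404 -0.016  -0.9991]
[np.float64(1.4), np.float64(2.2), np.float64(95.8), np.float64(-0.4)]
[ 0.3463  0.264  -0.6514  1.9843  0.2334  0.924  -0.3439] [-0.002  0.007  0.004 -0.016  0.002 -0.007 -0.   ]
```

Request:
apply_moves(increments=[85, 0, 0, -55, 0, 85, 0, 0, -55, 0])

```text
t: 7.62
eef_pos: [0.4934, 0.0393, 0.2841]
tool_rot: [0.017, 0.678, 0.735, 0.005]
contact_force: [1.1, -0.2, 0.1]
gripper_width: 0.993
```

Run:
```python
from plan import *
plan([.503,.040,.08],95,1); T,o=pose();print(np.round(o['q'],4),np.round(o['joint_vel'],3))
```

```text
now [0.4934 0.0393 0.2841] ang 94.62 F [ 1.13 -0.24  0.07] g 0.993 t 7.62 zaxis [ 0.0311 -0.0159 -0.9994]
[np.float64(-0.1), np.float64(9.6), np.float64(204.1), np.float64(-0.38)]
[ 0.3988  0.1397 -0.6765  1.8547  0.1214  1.1546 -0.2387] [ 0.175 -0.441 -0.044 -0.561 -0.382  0.927  0.368]
```

Request:
apply_moves(increments=[85, 0, 0, 0, 0, 85, 0, 0, 0, 0])

```text
t: 7.88
eef_pos: [0.4954, 0.0397, 0.2878]
tool_rot: [0.02, 0.678, 0.735, 0.007]
contact_force: [-0.5, -1.1, 0.7]
gripper_width: 0.996
```

Run:
```python
from plan import *
plan([.503,.040,.08],95,1); T,o=pose();print(np.round(o['q'],4),np.round(o['joint_vel'],3))
```

```text
now [0.4954 0.0397 0.2878] ang 94.59 F [-0.45 -1.14  0.67] g 0.996 t 7.88 zaxis [ 0.0387 -0.0164 -0.9991]
[np.float64(-0.3), np.float64(7.6), np.float64(207.8), np.float64(-0.41)]
[ 0.399   0.1352 -0.6765  1.8508  0.121   1.1547 -0.2384] [-0.002 -0.018 -0.001 -0.027 -0.002  0.004  0.004]
```

Request:
apply_moves(increments=[85, 0, 0, 55, 0, 85, 0, 0, 55, 0, 85, 0, 0, 0, 0])

```text
t: 8.25
eef_pos: [0.4986, 0.0374, 0.1735]
tool_rot: [0.019, 0.678, 0.735, 0.006]
contact_force: [-0.5, 0.5, 0.7]
gripper_width: 0.994
```

Run:
```python
from plan import *
plan([.503,.040,.08],95,1); T,o=pose();print(np.round(o['q'],4),np.round(o['joint_vel'],3))
```

```text
now [0.4986 0.0374 0.1735] ang 94.6 F [-0.48  0.51  0.69] g 0.994 t 8.25 zaxis [ 0.0365 -0.0166 -0.9992]
[np.float64(2.2), np.float64(4.6), np.float64(93.5), np.float64(-0.4)]
[ 0.3534  0.2666 -0.6584  1.9884  0.2367  0.9232 -0.3462] [ 0.005 -0.042 -0.013 -0.061 -0.012  0.009  0.011]
```

```bash
cat >> plan.py <<'E'
def d(target):
    T,o=pose();v=T[:3,:3].T@(np.array(target)-T[:3,3])*1000
    print('now',np.round(T[:3,3],4),'ang',round(ang(),2),'F',np.round(o['contact_force'],2),'g',round(o['gripper_width'],3),'t',round(o['t'],2),'zax',np.round(T[:2,2],4),'-> tool mm',np.round(v,1))
E
python3 -c "
from plan import *
d([.504,.0395,.08])"
```

```text
now [0.4986 0.0374 0.1735] ang 94.6 F [-0.48  0.51  0.69] g 0.994 t 8.25 zax [ 0.0365 -0.0166] -> tool mm [ 3.5  2.2 93.5]
```

Request:
apply_moves(increments=[85, 2, 1, 25, 0, 85, 2, 0, 25, 0, 85, 0, 0, 0, 0, 85, 0, 0, 0, 0])

```text
t: 8.75
eef_pos: [0.5044, 0.0417, 0.1278]
tool_rot: [0.021, 0.678, 0.735, 0.008]
contact_force: [0.1, 0.3, -0.1]
gripper_width: 0.999
```

```bash
python3 -c "
from plan import *
d([.504,.0395,.08])"
```

```text
now [0.5044 0.0417 0.1278] ang 94.61 F [ 0.13  0.26 -0.14] g 0.999 t 8.75 zax [ 0.0413 -0.0159] -> tool mm [-1.3 -2.5 47.8]
```

Request:
apply_moves(increments=[85, -1, -4, 24, 0, 85, 0, -2, 23, 0, 85, 0, 0, 0, 0, 85, 0, 0, 0, 0])

```text
t: 9.25
eef_pos: [0.5058, 0.0397, 0.0869]
tool_rot: [0.025, 0.678, 0.734, 0.012]
contact_force: [0.4, -0.1, 0.2]
gripper_width: 0.995
```

```bash
python3 -c "
from plan import *
d([.504,.0395,.08])
from look import *
look('cup_center',cupres,'w4',[.503,.041,0])"
```

```text
now [0.5058 0.0397 0.0869] ang 94.52 F [ 0.44 -0.12  0.24] g 0.995 t 9.25 zax [ 0.0523 -0.016 ] -> tool mm [ 0.  -2.2  6.8]
cup_center 0.74 [278. 268. 179. 185.] 23570 [0.5051 0.0245 0.1016]
(array([ 0.5031,  0.0404, -0.0006]), np.float64(0.00026921502149170225))
cup_center 0.67 [312. 366.  89.  49.] 2197 [ 0.5314 -0.0445  0.0693]
(array([ 0.5385, -0.0869, -0.1259]), np.float64(0.0006278498901705551))
```

View pics/w4.png

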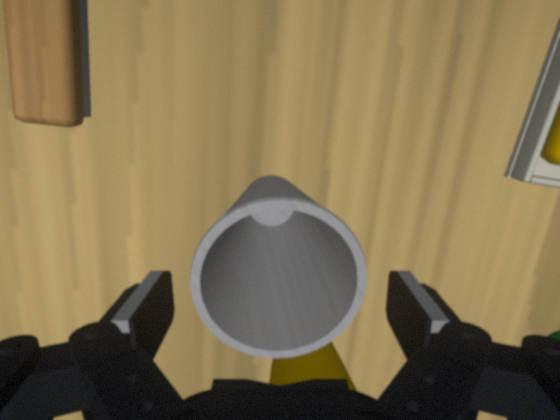

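The cup is at (278,275), centred between the jaws and not moved. I go the last few millimetres and close.

Request:
apply_moves(increments=[85, 0, -2, 6, 0, 85, 0, 0, 0, 0, 40, 0, 0, 0, 0, 40, 0, 0, 0, 0, 40, 0, 0, 0, 0, 40, 0, 0, 0, 0, 40, 0, 0, 0, 0, 40, 0, 0, 0, 0], squeeze=25)

```text
t: 10.35
eef_pos: [0.5049, 0.0396, 0.082]
tool_rot: [0.026, 0.678, 0.734, 0.012]
contact_force: [-0.5, -0.7, 2.7]
gripper_width: 0.817
```

```bash
python3 -c "
from plan import *
d([.504,.0395,.08])
from look import *
look('cup_center',cupres,'w5',[.503,.041,0])"
```

```text
now [0.5049 0.0396 0.082 ] ang 94.51 F [-0.45 -0.7   2.71] g 0.817 t 10.35 zax [ 0.0545 -0.0164] -> tool mm [ 0. -1.  2.]
cup_center 0.84 [277. 273. 178. 189.] 24878 [0.5043 0.0244 0.1019]
(array([ 0.5024,  0.0404, -0.0005]), np.float64(0.0002988733974617283))
```

View pics/w5.png

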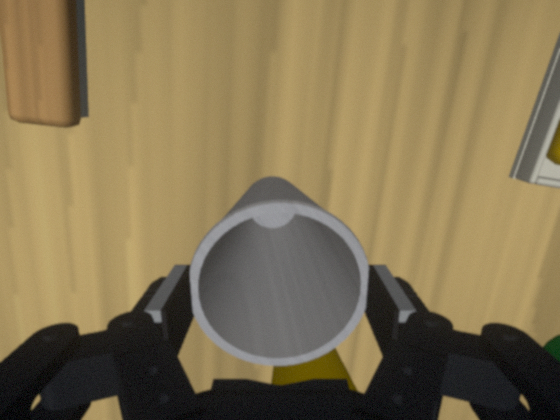

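Both pads are on the cup at (190,290) and (370,290), opening about 70 mm. Next is the lift.

Request:
apply_moves(increments=[40, 0, 0, -20, 0, 40, 0, 0, -50, 0, 40, 0, 0, -50, 0, 40, 0, 0, 0, 0])

```text
t: 10.95
eef_pos: [0.4975, 0.0415, 0.2036]
tool_rot: [0.024, 0.678, 0.734, 0.012]
contact_force: [0.5, 0.7, -1.9]
gripper_width: 0.813
```

```bash
python3 -c "
from plan import *
d([.504,.0395,.08])
from look import *
look('cup_center',cupres,'w6',[.503,.041,0.1])
p,dd=read_camera('side');cv2.imwrite('pics/s6.png',p)"
```

```text
now [0.4975 0.0415 0.2036] ang 94.54 F [ 0.5   0.74 -1.91] g 0.813 t 10.95 zax [ 0.0516 -0.0157] -> tool mm [-1.000e-01  1.000e-01  1.238e+02]
cup_center 0.77 [318. 355.  70.  43.] 1174 [ 0.5519 -0.0975  0.1199]
(array([ 0.5264, -0.0572, -0.0984]), np.float64(0.0007751825131762508))
cup_center 0.56 [280. 271. 177. 190.] 25096 [0.497  0.0262 0.2233]
(array([0.4957, 0.0444, 0.1336]), np.float64(0.0005402934240764275))
```

View pics/s6.png

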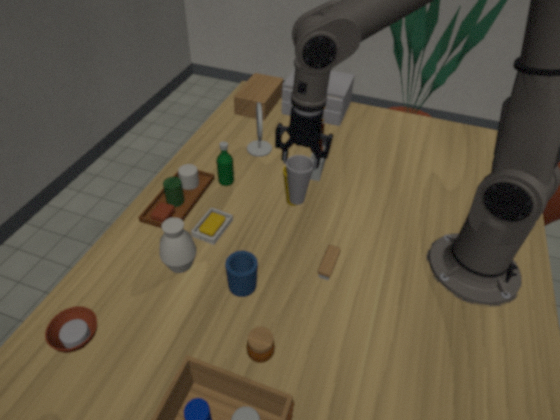

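The cup is lifted and the gripper hangs over its old place, at side (298,180). I move toward the holder, stop short and measure both with the wrist camera.

```bash
python3 -c "
from plan import *
d([.545,.17,.235])"
```

```text
now [0.4944 0.0404 0.1992] ang 94.53 F [-0.29 -0.74 -0.53] g 0.816 t 11.1 zax [ 0.0433 -0.0163] -> tool mm [124.4  62.2 -35.7]
```

Request:
apply_moves(increments=[40, 40, 20, -12, 0, 40, 42, 21, -12, 0, 40, 42, 21, -12, 0, 40, 0, 0, 0, 0, 40, 0, 0, 0, 0])

```text
t: 11.72
eef_pos: [0.5417, 0.1693, 0.2253]
tool_rot: [0.017, 0.679, 0.734, 0.001]
contact_force: [-0.1, -0.5, -1.5]
gripper_width: 0.812
```

```bash
cat > cup5.py <<'E'
from look import *
def res5(x,P):
    a=np.array([x[3],x[4],1.]);a/=np.linalg.norm(a);Q=P-x[:3];z=Q@a;rho=np.linalg.norm(Q-np.outer(z,a),axis=1)
    ro=.02+.016*z/.125;s=np.stack([rho-ro,rho-ro+.0035,np.where(rho<.018,z-.005,1),np.where((rho>.031)&(rho<.037),z-.125,1)])
    return s[abs(s).argmin(0),np.arange(len(P))]
def cup_in(tag):
    T,o=pose();p,dd=read_camera("wrist");cv2.imwrite(f"pics/{tag}.png",p)
    best=None
    for r in outline_of("wrist","cup_center"):
        P=cloud("wrist",dd,cv2.erode(r['pixels'].astype(np.uint8),np.ones((3,3)))>0,T)
        if len(P)<8000: continue
        x0=np.r_[np.median(P,0)[:2],T[2,3]-.082,0,0]
        s=least_squares(res5,x0,args=(P,),loss='soft_l1',f_scale=.001)
        print('cup p',round(r['p'],2),'foot',s.x[:3],'axis',s.x[3:],'med',np.median(abs(s.fun)),'foot in tool',T[:3,:3].T@(s.x[:3]-T[:3,3]));best=s.x;break
    for r in outline_of("wrist","holder"):
        P=cloud("wrist",dd,r['pixels'],T)
        if r['p']<.2 or len(P)<200: continue
        print('holder',round(r['p'],2),np.round(r['extent']),len(P),fit(holres,P,[.556,.275,0]))
    return T,best
E
python3 -c "
from plan import *
from cup5 import *
d([.545,.17,.235])
cup_in('w7')
d([.545,.17,.235])"
```

```text
now [0.5417 0.1693 0.2253] ang 94.38 F [-0.11 -0.46 -1.46] g 0.812 t 11.72 zax [ 0.0265 -0.0207] -> tool mm [ 0.3  3.6 -9.6]
cup p 0.77 foot [0.5369 0.1736 0.1442] axis [0.0227 0.0004] med 0.0006291731386148039 foot in tool [ 0.0066 -0.0064  0.0809]
holder 0.84 [305.  54. 100. 107.] 8800 (array([ 0.5569,  0.2759, -0.0018]), np.float64(0.0003051624406289373))
now [0.5421 0.1688 0.2263] ang 94.3 F [ 0.03 -0.22 -0.28] g 0.812 t 11.88 zax [ 0.0281 -0.0205] -> tool mm [ 0.8  3.2 -8.6]
```

View pics/w7.png

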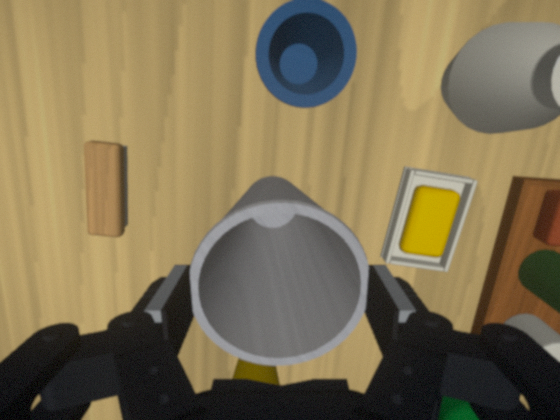

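The wrist image shows the held cup at (280,280) and the empty blue holder at (305,54). The fits give the holder at (0.557, 0.276) and the cup foot offset from the TCP. I move above the holder.

```bash
python3 -c "
from plan import *
d([.562,.272,.215])"
```

```text
now [0.5421 0.1688 0.2263] ang 94.3 F [ 0.03 -0.22 -0.28] g 0.812 t 11.88 zax [ 0.0281 -0.0205] -> tool mm [101.6  27.3   9.8]
```

Request:
apply_moves(increments=[40, 34, 9, 3, 0, 40, 34, 9, 3, 0, 40, 34, 9, 4, 0, 40, 0, 0, 0, 0, 40, 0, 0, 0, 0])

```text
t: 12.5
eef_pos: [0.5634, 0.2663, 0.2127]
tool_rot: [0.019, 0.684, 0.729, -0.0]
contact_force: [-0.2, -0.9, -0.7]
gripper_width: 0.81
```

```bash
python3 -c "
from plan import *
from cup5 import *
d([.562,.272,.215])
cup_in('w8')
d([.562,.272,.215])"
```

```text
now [0.5634 0.2663 0.2127] ang 93.68 F [-0.16 -0.87 -0.74] g 0.81 t 12.5 zax [ 0.0271 -0.0265] -> tool mm [ 5.7 -0.9 -2.5]
cup p 0.61 foot [0.5594 0.2663 0.1289] axis [0.0189 0.0122] med 0.0002566115716754187 foot in tool [ 0.0026 -0.0061  0.0836]
holder 0.89 [270. 164.  94.  78.] 4862 (array([ 0.5569,  0.2754, -0.0017]), np.float64(0.0004215031376948973))
now [0.5634 0.2665 0.2131] ang 93.67 F [ 0.05 -0.48 -1.28] g 0.816 t 12.65 zax [ 0.0277 -0.0259] -> tool mm [ 5.5 -1.  -2.1]
```

View pics/w8.png

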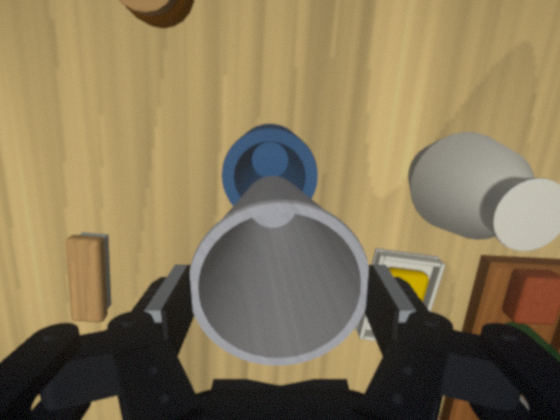

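The cup foot sits at about (272,185), just short of the holder bore centre at (270,160). Fit and geometry agree that it needs about 9 mm in +y and 2.5 mm in −x.

```bash
python3 -c "
from plan import *
d([.561,.2758,.185])"
```

```text
now [0.5634 0.2665 0.2131] ang 93.67 F [ 0.05 -0.48 -1.28] g 0.816 t 12.65 zax [ 0.0277 -0.0259] -> tool mm [10.2 -2.5 27.8]
```

Request:
apply_moves(increments=[40, 5, -1, 14, 0, 40, 5, -1.5, 14, 0, 40, 0, 0, 0, 0, 40, 0, 0, 0, 0])

```text
t: 13.15
eef_pos: [0.5608, 0.2743, 0.1823]
tool_rot: [0.019, 0.685, 0.729, -0.001]
contact_force: [0.8, 0.1, -0.5]
gripper_width: 0.812
```

```bash
python3 -c "
from plan import *
from cup5 import *
T,x=cup_in('w9')
T,o=pose();f=T[:3,:3]@np.array([.0027,-.0064,.083])+T[:3,3];print('foot from geometry',f)
d([.561,.2758,.165])"
```

```text
cup p 0.61 foot [0.5568 0.2743 0.0985] axis [0.0189 0.0124] med 0.0002542107566246719 foot in tool [ 0.0027 -0.006   0.0836]
holder 0.78 [271. 174. 102.  79.] 4265 (array([ 0.5571,  0.2735, -0.0018]), np.float64(0.0005712837295629991))
foot from geometry [0.5567 0.2744 0.0995]
now [0.5609 0.2743 0.1827] ang 93.55 F [-0.14 -0.55 -0.36] g 0.812 t 13.3 zax [ 0.0276 -0.027 ] -> tool mm [ 2.  -0.3 17.6]
```

View pics/w9.png

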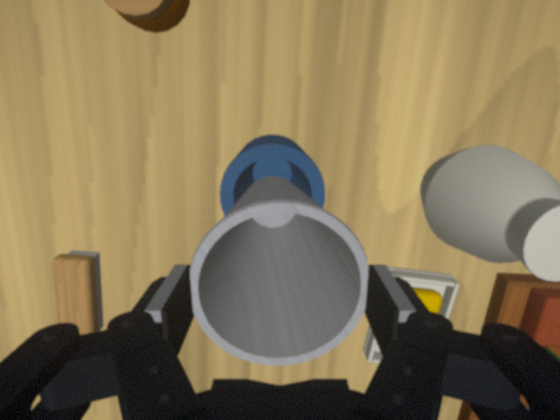

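The cup foot is over the mouth, with the bore visible at (272,170). I start lowering.

```bash
python3 -c "
from plan import *
d([.5606,.2752,.1427])"
```

```text
now [0.5609 0.2743 0.1827] ang 93.55 F [-0.14 -0.55 -0.36] g 0.812 t 13.3 zax [ 0.0276 -0.027 ] -> tool mm [ 2.  -1.3 39.9]
```

Request:
apply_moves(increments=[40, 1, -0.6, 20, 0, 40, 1, -0.6, 20, 0, 40, 0, 0, 0, 0, 40, 0, 0, 0, 0])

```text
t: 13.8
eef_pos: [0.5605, 0.2748, 0.1391]
tool_rot: [0.019, 0.685, 0.729, -0.001]
contact_force: [-0.1, -0.1, -0.4]
gripper_width: 0.812
```

```bash
python3 -c "
from plan import *
from cup5 import *
cup_in('w10')
T,o=pose();f=T[:3,:3]@np.array([.0027,-.0064,.083])+T[:3,3];print('foot from geometry',f)
d([.5606,.2752,.1227])"
```

```text
cup p 0.76 foot [0.5565 0.2748 0.0553] axis [0.0195 0.0121] med 0.0002554291910439872 foot in tool [ 0.0027 -0.0061  0.0836]
holder 0.86 [273. 182. 122.  83.] 4395 (array([ 0.557 ,  0.2744, -0.0019]), np.float64(0.0004953623238677374))
foot from geometry [0.5565 0.2749 0.0565]
now [0.5608 0.2749 0.1397] ang 93.53 F [-0.09  0.04 -0.2 ] g 0.813 t 13.95 zax [ 0.0276 -0.0272] -> tool mm [ 0.8 -0.6 17. ]
```

Request:
apply_moves(increments=[40, 0.7, -0.3, 13, 0, 40, 0.5, -0.3, 12, 0, 40, 0, 0, 0, 0])

```text
t: 14.32
eef_pos: [0.5611, 0.2754, 0.1133]
tool_rot: [0.02, 0.685, 0.728, -0.0]
contact_force: [-1.0, -0.6, -0.0]
gripper_width: 0.812
```

```bash
python3 -c "
from plan import *
from cup5 import *
cup_in('w11')
T,o=pose();f=T[:3,:3]@np.array([.0027,-.0061,.0836])+T[:3,3];print('foot from geometry',f)
d([.5606,.2752,.1])"
```

```text
cup p 0.86 foot [0.5572 0.2754 0.0295] axis [0.0177 0.012 ] med 0.0002580746217981408 foot in tool [ 0.0026 -0.0061  0.0836]
holder 0.62 [271. 190. 134.  88.] 4633 (array([ 0.5571,  0.2749, -0.0019]), np.float64(0.0004674798855855561))
foot from geometry [0.5581 0.2762 0.0311]
now [0.5618 0.276  0.1148] ang 93.51 F [ 0.2   0.98 -0.18] g 0.814 t 14.47 zax [ 0.0304 -0.0257] -> tool mm [-0.4 -1.7 14.8]
```

View pics/w11.png

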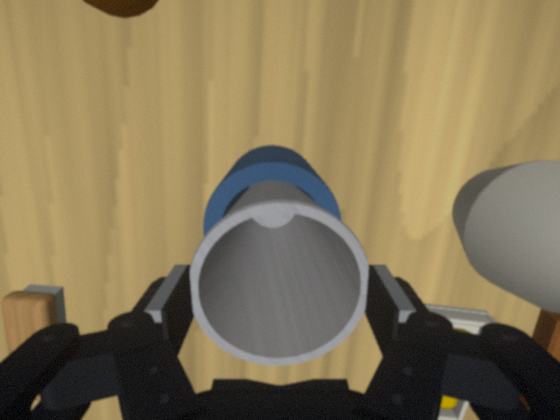

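Request:
apply_moves(increments=[40, 0, -1, 4, 0, 40, 0, -0.5, 4, 0, 40, 0, 0, 0, 0])

```text
t: 14.85
eef_pos: [0.5606, 0.2759, 0.1069]
tool_rot: [0.02, 0.685, 0.728, 0.001]
contact_force: [0.1, 0.2, -0.9]
gripper_width: 0.812
```

```bash
python3 -c "
from plan import *
from cup5 import *
cup_in('w12')
T,o=pose();f=T[:3,:3]@np.array([.0027,-.0061,.0836])+T[:3,3];print('foot from geometry',f)
d([.5606,.2752,.1])"
```

```text
cup p 0.62 foot [0.557  0.2759 0.0231] axis [0.0151 0.0116] med 0.0002549411657104539 foot in tool [ 0.0025 -0.0061  0.0836]
holder 0.94 [273. 192. 137.  86.] 4496 (array([ 0.5569,  0.2748, -0.0019]), np.float64(0.00044516450781644304))
foot from geometry [0.5571 0.2762 0.0234]
now [0.5607 0.276  0.1072] ang 93.5 F [-0.92 -0.91 -1.14] g 0.812 t 15.0 zax [ 0.0312 -0.0253] -> tool mm [-0.6 -0.4  7.2]
```

Request:
apply_moves(increments=[40, -0.5, 0, 3, 0, 40, -0.3, 0, 2, 0, 40, 0, 0, 0, 0])

```text
t: 15.38
eef_pos: [0.5601, 0.2754, 0.1022]
tool_rot: [0.02, 0.685, 0.729, 0.001]
contact_force: [-1.2, -0.5, 0.5]
gripper_width: 0.814
```

```bash
python3 -c "
from plan import *
from cup5 import *
cup_in('w13')
d([.5606,.2752,.1])"
```

```text
cup p 0.9 foot [0.5564 0.2754 0.0184] axis [0.0161 0.012 ] med 0.0002557805927675123 foot in tool [ 0.0024 -0.0061  0.0836]
holder 0.68 [273. 192. 139.  89.] 4585 (array([ 0.5568,  0.2748, -0.0019]), np.float64(0.000460386588458761))
holder 0.52 [279. 277. 179. 182.] 24504 (array([0.5578, 0.2777, 0.0232]), np.float64(0.0006263508057193432))
now [0.5602 0.2754 0.1022] ang 93.52 F [-1.22 -0.53 -0.68] g 0.816 t 15.53 zax [ 0.0303 -0.0253] -> tool mm [-0.2  0.3  2.2]
```

Request:
apply_moves(increments=[40, 0, 0, 1.5, 0, 40, 0, 0, 0, 0])

```text
t: 15.78
eef_pos: [0.5602, 0.2754, 0.1009]
tool_rot: [0.02, 0.685, 0.729, 0.001]
contact_force: [-1.9, -0.5, -0.4]
gripper_width: 0.811
```

Request:
apply_moves(increments=[40, 0, 0, 1, 0, 40, 0, 0, 0, 0])

```text
t: 16.02
eef_pos: [0.5604, 0.2755, 0.1001]
tool_rot: [0.02, 0.685, 0.728, 0.001]
contact_force: [-2.5, -0.8, 0.3]
gripper_width: 0.815
```

```bash
python3 -c "
from plan import *
from cup5 import *
cup_in('w14')
d([.5606,.2752,.1])
print([np.round(get_obs()['contact_force'],2).tolist() for i in range(2)])"
```

```text
cup p 0.71 foot [0.5567 0.2757 0.0163] axis [0.0156 0.0096] med 0.00026033065919961766 foot in tool [ 0.0027 -0.0061  0.0836]
holder 0.7 [272. 193. 140.  88.] 4764 (array([ 0.5573,  0.2749, -0.0017]), np.float64(0.0004666141835235893))
now [0.5604 0.2754 0.1001] ang 93.53 F [-1.85 -0.06  2.04] g 0.812 t 16.18 zax [ 0.0307 -0.0253] -> tool mm [-0.3  0.2  0.1]
[[-1.85, -0.06, 2.04], [-1.85, -0.06, 2.04]]
```

Light lateral contact (Fx ≈ −2 N): the foot is about 18 mm above the holder's underside. I ease half a millimetre toward −x and go down the last millimetre or so.

Request:
apply_moves(increments=[40, 0, -0.7, 0.7, 0, 40, 0, 0, 0, 0])

```text
t: 16.42
eef_pos: [0.5602, 0.2756, 0.0999]
tool_rot: [0.02, 0.685, 0.728, 0.002]
contact_force: [-1.6, -0.5, 2.2]
gripper_width: 0.817
```

Request:
apply_moves(increments=[40, 0, -0.3, 0.6, 0, 40, 0, 0, 0, 0])

```text
t: 16.68
eef_pos: [0.5602, 0.2756, 0.0996]
tool_rot: [0.02, 0.685, 0.728, 0.002]
contact_force: [-1.8, -1.1, 3.5]
gripper_width: 0.811
```

```bash
python3 -c "
from plan import *
from cup5 import *
cup_in('w15')
d([.5606,.2752,.1])"
```

```text
cup p 0.94 foot [0.5561 0.2797 0.0194] axis [0.0145 0.0035] med 0.0006511718791547901 foot in tool [ 0.0065 -0.0063  0.0799]
holder 0.72 [116.   6.  70.  12.] 707 (array([0.4624, 0.3574, 0.0142]), np.float64(0.0015780806345984388))
holder 0.7 [273. 192. 141.  86.] 4755 (array([ 0.5574,  0.275 , -0.0018]), np.float64(0.000481894662029414))
now [0.5602 0.2756 0.0996] ang 93.51 F [-1.73 -0.38  3.78] g 0.818 t 16.82 zax [ 0.0325 -0.0248] -> tool mm [-0.4  0.4 -0.4]
```

Fz rises to about 3.5 N and the descent stalls at the expected height, so the tapers have met. I let go.

Request:
apply_moves(increments=[85, 0, 0, 0, 0, 85, 0, 0, 0, 0, 85, 0, 0, 0, 0, 85, 0, 0, 0, 0])

```text
t: 17.32
eef_pos: [0.5611, 0.2755, 0.0989]
tool_rot: [0.02, 0.685, 0.728, 0.003]
contact_force: [-0.1, 0.1, -0.0]
gripper_width: 0.995
```

```bash
python3 -c "
from plan import *
from cup5 import *
cup_in('w16')
d([.5602,.2752,.1])"
```

```text
cup p 0.91 foot [0.557  0.276  0.0144] axis [-0.0004  0.0031] med 0.00025703559470604577 foot in tool [ 0.0029 -0.0068  0.0843]
holder 0.84 [269. 191. 143.  86.] 4910 (array([ 0.5571,  0.2748, -0.0019]), np.float64(0.00047412783408344594))
now [0.561  0.2755 0.099 ] ang 93.49 F [ 0.43 -0.46 -0.11] g 0.996 t 17.48 zax [ 0.0333 -0.0241] -> tool mm [-0.3 -0.8 -1. ]
```

View pics/w16.png

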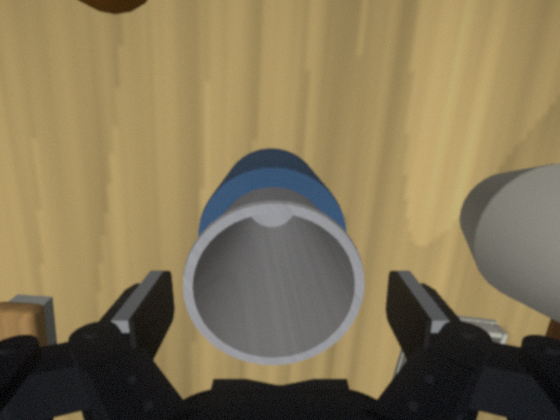

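The cup is let go and sits upright. Its axis tilt is about 0.003 rad and its foot about 16 mm above the holder's underside, on axis within 1.5 mm. I retreat upward.

Request:
apply_moves(increments=[85, 0, -1, -20, 0, 85, 0, 0, -45, 0, 85, 0, 0, -55, 0, 85, 0, 0, -55, 0, 85, 0, 0, 0, 0])

```text
t: 18.1
eef_pos: [0.5533, 0.2814, 0.2852]
tool_rot: [0.02, 0.684, 0.729, 0.005]
contact_force: [-0.4, 0.6, 0.0]
gripper_width: 0.998
```

```bash
python3 -c "
from plan import *
from cup5 import *
plan([.49,-.19,.30],5,9)
T,o=pose();p,dd=read_camera('wrist');cv2.imwrite('pics/w17.png',p)
for n in('scene','side'):
  p,dd=read_camera(n);cv2.imwrite(f'pics/{n}17.png',p)
  for th,f,x0 in(('cup_center',cupres,[.557,.276,.016]),('holder',holres,[.557,.275,0])):
    for r in outline_of(n,th):
      P=cloud(n,dd,r['pixels'])
      if r['p']>.2 and len(P)>100 and np.hypot(*(np.median(P,0)[:2]-[.557,.275]))<.06: print(n,th,fit(f,P,x0))
"
```

```text
now [0.5533 0.2814 0.2852] ang 93.6 F [-0.43  0.62  0.01] g 0.998 t 18.1 zaxis [ 0.0359 -0.0212 -0.9991]
[np.float64(-51.8), np.float64(-10.3), np.float64(-1.6), np.float64(9.84)]
[np.float64(-52.8), np.float64(-1.3), np.float64(-1.6), np.float64(9.84)]
[np.float64(-52.3), np.float64(7.8), np.float64(-1.6), np.float64(9.84)]
[np.float64(-50.2), np.float64(16.6), np.float64(-1.6), np.float64(9.84)]
[np.float64(-46.6), np.float64(24.9), np.float64(-1.6), np.float64(9.84)]
[np.float64(-41.7), np.float64(32.5), np.float64(-1.6), np.float64(9.84)]
[np.float64(-35.5), np.float64(39.2), np.float64(-1.6), np.float64(9.84)]
[np.float64(-28.3), np.float64(44.6), np.float64(-1.6), np.float64(9.84)]
[np.float64(-20.2), np.float64(48.8), np.float64(-1.6), np.float64(9.84)]
scene cup_center (array([0.5578, 0.2766, 0.0156]), np.float64(0.000593604062222225))
scene holder (array([ 0.556 ,  0.2762, -0.0023]), np.float64(0.0007915285513149933))
side cup_center (array([0.5553, 0.2757, 0.019 ]), np.float64(0.0006717977170097467))
side holder (array([0.5562, 0.2736, 0.0016]), np.float64(0.0009254588317738933))
```

View pics/side17.png

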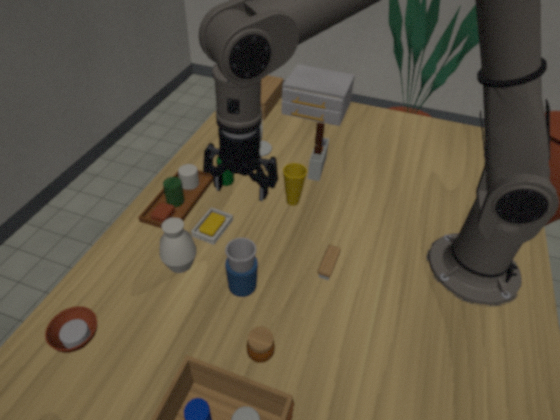

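The side image shows the cup standing in the blue holder at (241,265), upright, with the holder not moved. Next I travel to the comb.

Request:
apply_moves(increments=[85, -52, -10, -2, 9.8, 85, -53, -1, -2, 9.8, 85, -52, 8, -2, 9.8, 85, -50, 17, -2, 9.8, 85, -47, 25, -2, 9.8, 85, -42, 32, -2, 9.8, 85, -35, 39, -2, 9.8, 85, -28, 45, -2, 9.8, 85, 0, 0, 0, 0])

```text
t: 19.58
eef_pos: [0.4837, -0.1531, 0.2951]
tool_rot: [0.013, 0.994, 0.11, 0.004]
contact_force: [-0.2, 1.1, 0.0]
gripper_width: 1.0
```

```bash
python3 -c "
from plan import *
plan([.49,-.20,.30],5,2)"
```

```text
now [ 0.4837 -0.1531  0.2951] ang 12.63 F [-0.21  1.11  0.  ] g 1.0 t 19.57 zaxis [ 0.0102 -0.0253 -0.9996]
[np.float64(-2.0), np.float64(23.6), np.float64(-2.4), np.float64(3.81)]
[np.float64(-0.5), np.float64(23.6), np.float64(-2.4), np.float64(3.81)]
```

Request:
apply_moves(increments=[85, -2, 24, -4, 3.8, 85, -1, 24, -4, 3.8, 85, 0, 0, 0, 0])

```text
t: 19.95
eef_pos: [0.49, -0.202, 0.3036]
tool_rot: [0.012, 0.999, 0.041, 0.004]
contact_force: [-0.4, -0.2, 0.0]
gripper_width: 0.995
```

```bash
cat > comb.py <<'E'
from look import *
from plan import d
def comb(tag):
    T,o=pose();p,dd=read_camera("wrist");cv2.imwrite(f"pics/{tag}.png",p)
    for r in outline_of("wrist","comb_center")[:3]:
        P=cloud("wrist",dd,r['pixels'],T);print('comb',round(r['p'],2),np.round(r['extent']),len(P),'lo',np.percentile(P,3,0),'hi',np.percentile(P,97,0))
        if r['p']<.2: continue
        Q=P[P[:,2]>.1]
        for z0,z1 in((.1,.13),(.13,.15),(.15,.165),(.165,.18),(.18,.188),(.188,.215)):
            q=Q[(Q[:,2]>z0)&(Q[:,2]<z1)]
            if len(q)>10: print(z0,len(q),'c',q.mean(0),'rect',[np.round(t,1).tolist() for t in cv2.minAreaRect((q[:,:2]*1000).astype(np.float32))])
    d([.512,-.236,.148]);return T
E
python3 -c "
from comb import *
comb('w18')"
```

```text
comb 0.89 [314. 169.  30.  49.] 818 lo [ 0.4991 -0.241   0.053 ] hi [ 0.5228 -0.2316  0.1925]
0.1 72 c [ 0.5144 -0.2332  0.1168] rect [[510.8, -233.3], [6.4, 25.1], 79.8]
0.13 83 c [ 0.5129 -0.2328  0.1409] rect [[510.7, -233.2], [5.7, 25.2], 82.3]
0.15 57 c [ 0.5152 -0.2328  0.1585] rect [[512.3, -232.7], [5.2, 22.3], 77.8]
0.165 78 c [ 0.5135 -0.2328  0.1728] rect [[510.8, -233.2], [5.6, 24.9], 82.3]
0.18 51 c [ 0.5136 -0.2334  0.1847] rect [[512.0, -236.3], [22.2, 9.0], 5.7]
0.188 323 c [ 0.5105 -0.2363  0.191 ] rect [[510.4, -236.4], [24.7, 8.9], 5.5]
now [ 0.4899 -0.1996  0.3033] ang 5.01 F [ 0.51 -0.39  1.1 ] g 0.996 t 20.05 zax [ 0.0078 -0.023 ] -> tool mm [ 17.9  34.5 156.3]
```

View pics/w18.png

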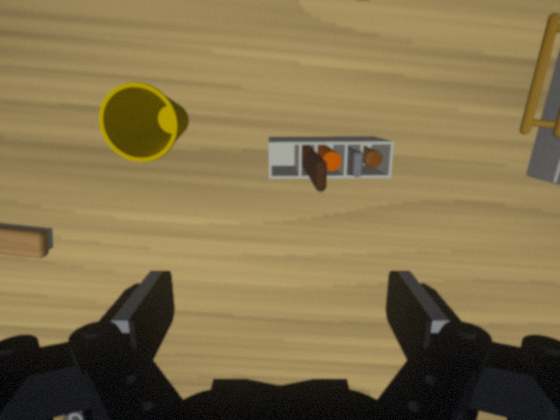

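The comb's dark top is at (316,170), standing in the organiser slot. The yellow cup at (138,120) is left alone. The comb top measures (0.5105, −0.236, 0.191), nearly vertical, yaw about 5.5°. I move above it.

Request:
apply_moves(increments=[85, 9, 17, 35, 0, 85, 9, 17, 35, 0, 85, 0, 0, 0, 0, 85, 0, 0, 0, 0])

```text
t: 20.55
eef_pos: [0.514, -0.2288, 0.2343]
tool_rot: [0.011, 0.999, 0.048, 0.005]
contact_force: [0.2, -0.1, 0.9]
gripper_width: 0.993
```

```bash
python3 -c "
from comb import *
comb('w19');d([.5105,-.2363,.143])"
```

```text
comb 0.65 [288. 215.  23.  76.] 1018 lo [ 0.4999 -0.2409  0.0472] hi [ 0.523  -0.2318  0.1926]
0.1 77 c [ 0.521  -0.2348  0.118 ] rect [[518.2, -233.9], [7.2, 13.3], 48.2]
0.13 82 c [ 0.519  -0.2347  0.1391] rect [[512.7, -233.2], [8.1, 22.0], 68.5]
0.15 89 c [ 0.5181 -0.2342  0.1585] rect [[512.8, -233.2], [7.6, 21.7], 69.7]
0.165 74 c [ 0.5219 -0.235   0.1728] rect [[521.2, -235.6], [4.2, 8.8], 8.4]
0.18 79 c [ 0.5176 -0.2344  0.1845] rect [[512.9, -236.4], [20.7, 8.9], 5.3]
0.188 499 c [ 0.5111 -0.2366  0.191 ] rect [[510.4, -236.6], [25.5, 8.9], 5.0]
now [ 0.5139 -0.2291  0.2345] ang 5.52 F [-0.15  0.08  0.01] g 0.99 t 20.65 zax [ 0.0112 -0.0219] -> tool mm [-3.3  4.7 86.6]
now [ 0.5139 -0.2291  0.2345] ang 5.52 F [-0.15  0.08  0.01] g 0.99 t 20.65 zax [ 0.0112 -0.0219] -> tool mm [-4.9  4.7 91.6]
```

View pics/w19.png

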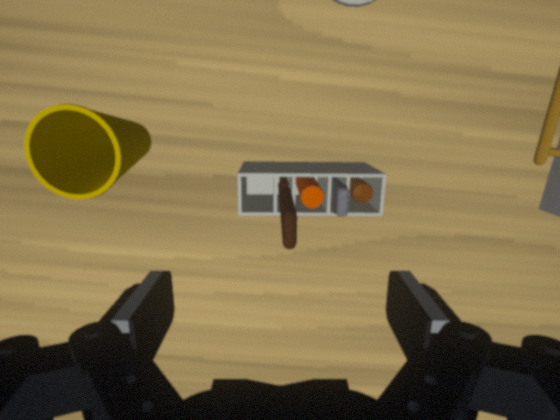

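Comb top at (289,240), between the jaws; the case is at (341,198). I lower and close.

Request:
apply_moves(increments=[85, -2, 2.5, 46, 0, 85, -2, 2, 44, 0, 85, 0, 0, 0, 0, 85, 0, 0, 0, 0])

```text
t: 21.15
eef_pos: [0.5159, -0.2354, 0.1503]
tool_rot: [0.013, 0.999, 0.049, 0.011]
contact_force: [0.8, 0.6, 0.1]
gripper_width: 1.0
```

```bash
python3 -c "
from comb import *
comb('w20');d([.5105,-.2363,.143])"
```

```text
comb 0.9 [284. 265.  29. 127.] 2260 lo [ 0.5014 -0.2404  0.0848] hi [ 0.5232 -0.2319  0.1924]
0.1 167 c [ 0.5217 -0.2353  0.1162] rect [[512.7, -233.2], [7.2, 23.9], 72.6]
0.13 192 c [ 0.5221 -0.2352  0.1408] rect [[521.3, -235.9], [4.4, 8.8], 3.5]
0.15 192 c [ 0.522  -0.2353  0.1579] rect [[521.4, -235.6], [4.4, 8.9], 9.0]
0.165 275 c [ 0.521  -0.235   0.1727] rect [[516.0, -233.3], [7.4, 17.1], 61.9]
0.18 172 c [ 0.5215 -0.2357  0.1844] rect [[512.1, -236.7], [23.2, 8.7], 4.8]
0.188 1119 c [ 0.5121 -0.2365  0.191 ] rect [[511.1, -236.8], [24.9, 8.6], 5.4]
now [ 0.5158 -0.2355  0.1502] ang 5.67 F [-0.09 -0.26  0.58] g 0.995 t 21.25 zax [ 0.0227 -0.026 ] -> tool mm [-3.9  0.1  2.1]
now [ 0.5158 -0.2355  0.1502] ang 5.67 F [-0.09 -0.26  0.58] g 0.995 t 21.25 zax [ 0.0227 -0.026 ] -> tool mm [-5.5  0.1  7.1]
```

View pics/w20.png

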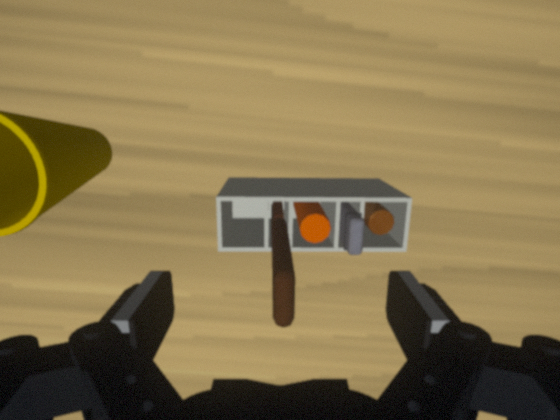

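Request:
apply_moves(increments=[85, -5, 0, 6, 0, 85, 0, 0, 0, 0, 2, 0, 0, 0, 0, 2, 0, 0, 0, 0, 2, 0, 0, 0, 0, 2, 0, 0, 0, 0, 2, 0, 0, 0, 0, 2, 0, 0, 0, 0, 2, 0, 0, 0, 0, 2, 0, 0, 0, 0], squeeze=25)

```text
t: 22.5
eef_pos: [0.5124, -0.2365, 0.1467]
tool_rot: [0.014, 0.999, 0.049, 0.013]
contact_force: [0.5, 0.6, 0.2]
gripper_width: 0.098
```

```bash
python3 -c "
from comb import *
comb('w21')"
```

```text
comb 0.67 [278. 264.  25. 130.] 2112 lo [ 0.5014 -0.2394  0.0963] hi [ 0.5234 -0.2316  0.1925]
0.1 162 c [ 0.5224 -0.2362  0.1168] rect [[521.9, -236.6], [8.3, 3.6], 87.2]
0.13 170 c [ 0.5225 -0.2354  0.1409] rect [[522.0, -235.4], [3.0, 7.7], 9.7]
0.15 175 c [ 0.5224 -0.2353  0.158 ] rect [[522.0, -235.7], [8.2, 3.6], 88.4]
0.165 235 c [ 0.5224 -0.235   0.1729] rect [[521.7, -235.5], [8.6, 4.1], 87.4]
0.18 147 c [ 0.5225 -0.2345  0.1842] rect [[522.0, -234.8], [3.3, 7.8], 8.3]
0.188 1138 c [ 0.512  -0.2355  0.1912] rect [[511.2, -235.5], [24.9, 7.9], 5.6]
now [ 0.5124 -0.2365  0.1467] ang 5.67 F [-0.06  0.03  1.12] g 0.098 t 22.6 zax [ 0.0271 -0.0277] -> tool mm [-0.3 -0.5 -1.3]
```

View pics/w21.png

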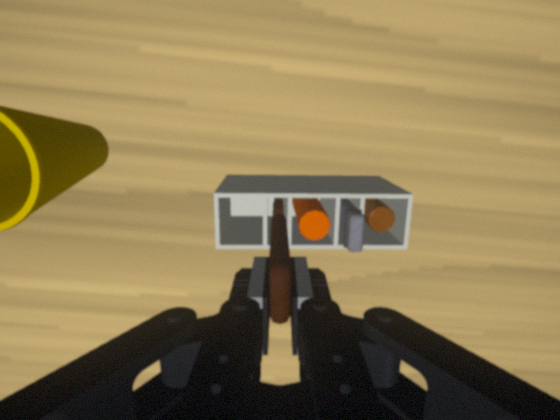

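The pads close on the handle at (280,290), opening 8.4 mm, which is the comb's thickness. I lift it straight out.

Request:
apply_moves(increments=[2, 0, 0, -20, 0, 2, 0, 0, -50, 0, 2, 0, 0, -50, 0, 2, 0, 0, -55, 0, 2, 0, 0, 0, 0])

```text
t: 23.22
eef_pos: [0.5067, -0.2316, 0.3256]
tool_rot: [0.014, 0.999, 0.049, 0.011]
contact_force: [0.4, 1.0, -0.4]
gripper_width: 0.097
```

```bash
python3 -c "
from comb import *
from plan import plan
comb('w22');plan([.553,.22,.325],5.5,8)
for n in('scene','side'):
  p,dd=read_camera(n);cv2.imwrite(f'pics/{n}22.png',p)
  for r in outline_of(n,'comb_center')[:2]:
    P=cloud(n,dd,r['pixels']);print(n,round(r['p'],2),np.round(r['extent']),np.percentile(P,3,0),np.percentile(P,97,0))
    Q=P[P[:,2]>.1]
    if len(Q)>50:
      for a in np.arange(.12,.36,.03):
        q=Q[abs(Q[:,2]-a)<.015]
        if len(q)>8: print(round(a,3),len(q),np.median(q,0),np.ptp(q[:,:2],axis=0))
"
```

```text
comb 0.85 [280. 252.  28. 149.] 2352 lo [ 0.4956 -0.2349  0.2201] hi [ 0.5177 -0.2267  0.3714]
0.188 48 c [ 0.5145 -0.2329  0.2015] rect [[507.8, -233.3], [20.0, 5.5], 0.6]
now [ 0.5043 -0.231   0.3208] ang 5.67 F [-0.56  0.43 -1.1 ] g 0.093 t 23.32 zax [ 0.0166 -0.024 ] -> tool mm [  4.8   1.3 173. ]
now [ 0.5043 -0.231   0.3208] ang 5.67 F [-0.56  0.43 -1.1 ] g 0.093 t 23.32 zaxis [ 0.0166 -0.024  -0.9996]
[np.float64(11.6), np.float64(-55.5), np.float64(-0.5), np.float64(0.02)]
[np.float64(11.6), np.float64(-55.5), np.float64(-0.5), np.float64(0.02)]
[np.float64(11.6), np.float64(-55.5), np.float64(-0.5), np.float64(0.02)]
[np.float64(11.6), np.float64(-55.5), np.float64(-0.5), np.float64(0.02)]
[np.float64(11.5), np.float64(-55.5), np.float64(-0.5), np.float64(0.02)]
[np.float64(11.5), np.float64(-55.5), np.float64(-0.5), np.float64(0.02)]
[np.float64(11.5), np.float64(-55.5), np.float64(-0.5), np.float64(0.02)]
[np.float64(11.5), np.float64(-55.5), np.float64(-0.5), np.float64(0.02)]
scene 0.88 [187.  75.  16.  68.] [ 0.4925 -0.2342  0.1821] [ 0.517  -0.2249  0.3418]
0.18 44 [ 0.5048 -0.2303  0.1877] [0.0246 0.0074]
0.21 85 [ 0.5038 -0.2305  0.2095] [0.0278 0.0127]
0.24 92 [ 0.5054 -0.23    0.24  ] [0.0262 0.007 ]
0.27 85 [ 0.5041 -0.2293  0.2686] [0.0283 0.009 ]
0.3 93 [ 0.5074 -0.2274  0.3015] [0.0275 0.0109]
0.33 104 [ 0.5097 -0.2269  0.3298] [0.0258 0.0105]
```

View pics/scene22.png

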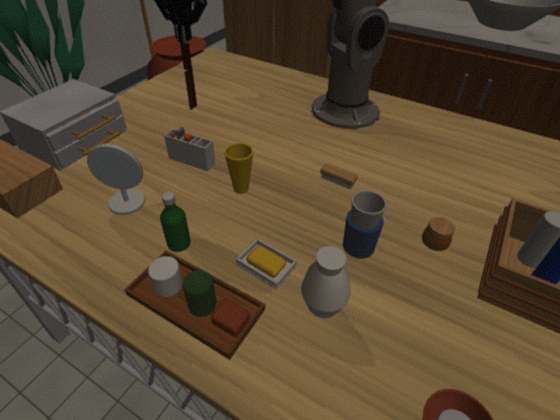

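The comb is out of the organiser and hangs below the gripper, with its foot at scene (191,106), well above everything. I travel to the cup.

Request:
apply_moves(increments=[2, 11, -55, -1, 0, 2, 11, -55, -1, 0, 2, 11, -55, -1, 0, 2, 11, -55, -1, 0, 2, 11, -55, -1, 0, 2, 11, -55, -1, 0, 2, 11, -55, -1, 0, 2, 0, 0, 0, 0])

```text
t: 24.52
eef_pos: [0.5405, 0.1698, 0.308]
tool_rot: [0.011, 0.999, 0.047, -0.001]
contact_force: [-0.6, -0.8, -0.4]
gripper_width: 0.1
```

```bash
python3 -c "
from plan import *
d([.557,.25,.32]);print(np.round(get_obs()['q'],2))"
```

```text
now [0.5405 0.1698 0.308 ] ang 5.43 F [-0.65 -0.83 -0.38] g 0.1 t 24.52 zax [-0.0016 -0.0213] -> tool mm [ 23.9 -78.  -13.7]
[ 0.01  0.27 -0.54  1.65  0.16  1.28 -2.04]
```

Request:
apply_moves(increments=[2, 8, -27, -6, 0, 2, 8, -27, -6, 0, 2, 8, -27, -4, 0, 2, 0, 0, 0, 0, 2, 0, 0, 0, 0])

```text
t: 25.15
eef_pos: [0.5571, 0.2489, 0.3164]
tool_rot: [0.014, 0.999, 0.045, -0.006]
contact_force: [-0.5, -0.1, -0.1]
gripper_width: 0.1
```

```bash
cat > chk.py <<'E'
from cup5 import *
from plan import d
def chk(tag,cams=("scene","side")):
    d([.557,.2755,.17])
    for n in cams:
        T,o=pose();p,dd=read_camera(n);cv2.imwrite(f'pics/{n}{tag}.png',p)
        for th in("cup_center","comb_center"):
            for r in outline_of(n,th)[:3]:
                P=cloud(n,dd,r['pixels'],T)
                if r['p']<.2 or len(P)<30: continue
                if th=="cup_center":
                    if np.hypot(*(np.median(P,0)[:2]-[.557,.275]))<.06: print(n,'cup',fit(cupres,P,[.557,.276,.016]))
                else:
                    Q=P[np.hypot(P[:,0]-.557,P[:,1]-.27)<.06];print(n,'comb',round(r['p'],2),np.round(r['extent']),len(Q))
                    for a in np.arange(.12,.36,.03):
                        q=Q[abs(Q[:,2]-a)<.015]
                        if len(q)>8: print('  ',round(a,3),len(q),np.median(q,0),np.ptp(q[:,:2],axis=0),'zmin',q[:,2].min())
E
python3 -c "
from chk import *
chk('23',('scene','side','wrist'))"
```

```text
now [0.5571 0.2489 0.3164] ang 5.15 F [-0.48 -0.09 -0.1 ] g 0.1 t 25.15 zax [-0.0103 -0.028 ] -> tool mm [  4.2 -30.4 145.6]
scene cup (array([0.5578, 0.2766, 0.0148]), np.float64(0.0006436071611617272))
scene comb 0.87 [367. 143.  22.  88.] 506
   0.18 39 [0.5612 0.2489 0.1866] [0.0248 0.0058] zmin 0.17384806814415388
   0.21 64 [0.562  0.2494 0.2097] [0.0268 0.0069] zmin 0.1954015286985642
   0.24 74 [0.5635 0.25   0.2405] [0.028  0.0064] zmin 0.2264630075266032
   0.27 72 [0.5639 0.2503 0.2689] [0.0268 0.0076] zmin 0.25501675591123635
   0.3 87 [0.567  0.2516 0.3008] [0.0227 0.0088] zmin 0.28565323387474945
   0.33 94 [0.5681 0.2519 0.33  ] [0.0235 0.0095] zmin 0.3150456672962458
scene comb 0.47 [267. 264.  62.  50.] 0
side cup (array([0.5553, 0.2756, 0.0195]), np.float64(0.0006412841067153022))
side comb 0.88 [246. 201.  16.  62.] 638
   0.18 54 [0.5485 0.2481 0.1877] [0.0257 0.0072] zmin 0.1786123347978955
   0.21 94 [0.5491 0.2486 0.2102] [0.0255 0.0057] zmin 0.1951313899724727
   0.24 114 [0.5506 0.2493 0.2399] [0.0266 0.0078] zmin 0.2250886214125175
   0.27 113 [0.5508 0.25  
[... 229 characters left out ...]
766, 0.0194]), np.float64(0.0004506238932871498))
wrist comb 0.89 [280. 253.  29. 144.] 2427
   0.18 32 [0.5632 0.2488 0.1844] [0.0203 0.0089] zmin 0.17569857851361786
   0.21 62 [0.564  0.249  0.2093] [0.0201 0.0054] zmin 0.19513089165304048
   0.24 81 [0.5652 0.2495 0.241 ] [0.0016 0.0063] zmin 0.22514227884050142
   0.27 123 [0.5658 0.2499 0.2697] [0.0034 0.0058] zmin 0.25546816856274357
   0.3 241 [0.5668 0.2508 0.3022] [0.0052 0.0091] zmin 0.28549334729311127
   0.33 401 [0.5677 0.2513 0.3318] [0.0054 0.0093] zmin 0.3151516819918072
wrist comb 0.71 [252. 151.  61.  40.] 692
   0.15 23 [0.5888 0.2765 0.1379] [0.0226 0.0595] zmin 0.13610045474271343
wrist comb 0.63 [267.  22.  90.  45.] 0
```

View pics/wrist23.png

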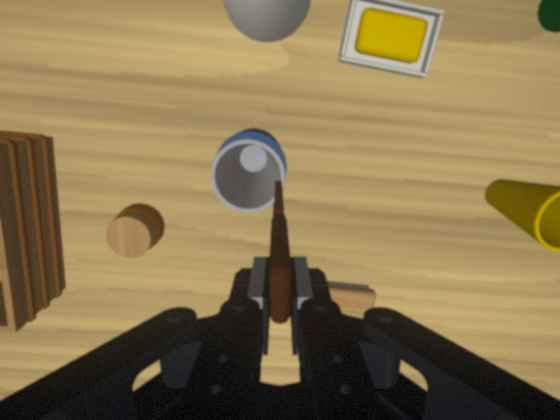

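View pics/scene23.png

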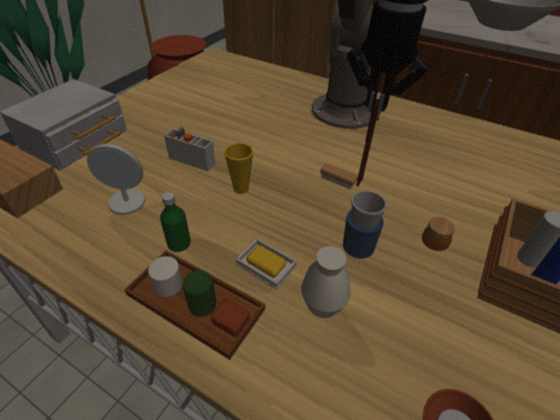

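The wrist view shows the comb with its foot at (279,185) and the open cup at (250,170). The comb foot measures about (0.551, 0.245, 0.174). The cup axis is at (0.557, 0.276), so it needs +6 mm in x and about +31 mm in y.

Request:
apply_moves(increments=[2, 5, -16, 0, 0, 2, 4, -16, 0, 0, 2, 0, 0, 0, 0, 2, 0, 0, 0, 0])

```text
t: 26.1
eef_pos: [0.5631, 0.2867, 0.3164]
tool_rot: [0.013, 0.999, 0.046, -0.005]
contact_force: [0.2, -0.0, -0.8]
gripper_width: 0.099
```

```bash
python3 -c "
from chk import *
chk('24',('side','wrist'))
T,o=pose();print(T[:3,:3].T@np.array([0,0,-130]))"
```

```text
now [0.5631 0.2867 0.3164] ang 5.31 F [ 0.24 -0.02 -0.83] g 0.099 t 26.1 zax [-0.009  -0.0257] -> tool mm [ -5.5   7.  146.7]
side cup (array([0.5554, 0.2757, 0.0203]), np.float64(0.0005963528767278913))
side comb 0.76 [238. 214.  20.  59.] 632
   0.18 57 [0.5538 0.2859 0.1861] [0.026  0.0064] zmin 0.17616389211054428
   0.21 99 [0.5552 0.2865 0.2101] [0.0265 0.0064] zmin 0.19504880801193958
   0.24 103 [0.5557 0.2869 0.239 ] [0.0245 0.0069] zmin 0.22500638744918078
   0.27 113 [0.5568 0.2874 0.2699] [0.0272 0.0091] zmin 0.2553180375240257
   0.3 118 [0.5567 0.2894 0.3006] [0.0251 0.0087] zmin 0.28502266792348374
   0.33 120 [0.5573 0.29   0.3282] [0.0253 0.0081] zmin 0.3152940642512807
wrist cup (array([0.556 , 0.2764, 0.0202]), np.float64(0.0004953325669499221))
wrist comb 0.61 [280. 254.  24. 143.] 2257
   0.18 13 [0.5696 0.2847 0.184 ] [0.0011 0.0027] zmin 0.17915935676616174
   0.21 42 [0.5703 0.2852 0.2108] [0.0192 0.0045] zmin 0.19501821112632595
   0.24 75 [0.5714 0.2856 0.2415] [0.0015 0.0052] zmin 0.22520964390233494
   0.27 118 [0.572  0.2864 0.2734] [0.0036 0.0058] zmin 0.255050592912515
   0.3 242 [0.573  0.287  0.3012] [0.005 0.009] zmin 0.28500167031168544
   0.33 380 [0.574  0.2877 0.3315] [0.0058 0.0081] zmin 0.3152641312161819
[  1.4028  -3.2194 129.9526]
```

View pics/wrist24.png

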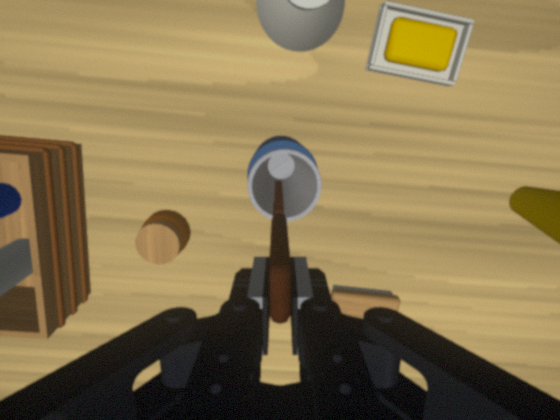

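View pics/side24.png

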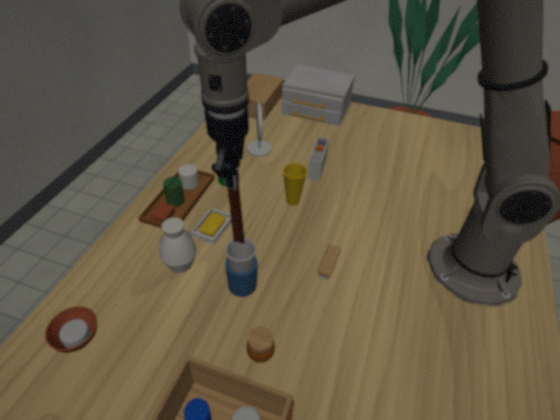

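The foot is over the mouth, with side and wrist views agreeing, and about 8 mm too far in +y. Going down along the tool axis recovers some of that. I lower in two stages.

Request:
apply_moves(increments=[2, 0.5, 4, 30, 0, 2, 0, 1, 30, 0, 2, 0, 0, 0, 0, 2, 0, 0, 0, 0])

```text
t: 26.9
eef_pos: [0.565, 0.279, 0.2579]
tool_rot: [0.012, 0.999, 0.045, -0.003]
contact_force: [0.9, 0.3, -0.0]
gripper_width: 0.099
```

```bash
python3 -c "
from chk import *
chk('25',('wrist','side'))"
```

```text
now [0.565  0.279  0.2579] ang 5.15 F [ 0.91  0.34 -0.01] g 0.099 t 26.9 zax [-0.0053 -0.0244] -> tool mm [-7.6  0.6 88. ]
wrist cup (array([0.5561, 0.2764, 0.0193]), np.float64(0.000418394224991462))
wrist comb 0.91 [280. 252.  28. 146.] 2515
   0.12 42 [0.5714 0.277  0.1239] [0.0454 0.0152] zmin 0.10909057401571631
   0.15 70 [0.5723 0.278  0.1489] [0.0525 0.0169] zmin 0.13500168117223083
   0.18 82 [0.5735 0.2786 0.1815] [0.0016 0.0062] zmin 0.1652594602160123
   0.21 120 [0.574 0.279 0.21 ] [0.0033 0.0057] zmin 0.19546993432410636
   0.24 246 [0.5747 0.2797 0.2419] [0.0052 0.0093] zmin 0.22533468608695756
   0.27 402 [0.5757 0.2802 0.2721] [0.0055 0.0093] zmin 0.2551173519717415
   0.3 1516 [0.5691 0.2799 0.3021] [0.0251 0.0102] zmin 0.2850011858978371
side cup (array([ 0.5527,  0.281 , -0.0571]), np.float64(0.0013076853394591442))
side cup (array([0.5553, 0.2756, 0.0202]), np.float64(0.0005493940328306149))
side comb 0.92 [239. 234.  15.  48.] 532
   0.12 46 [0.5583 0.2778 0.1282] [0.0359 0.0217] zmin 0.1176351116765082
   0.15 84 [0.5589 0.279  0.1491] [0.0375 0.0229] zmin 0.1355278686199668
   0.18 103 [0.5585 0.2794 0.1804] [0.0264 0.0091] zmin 0.16516789322463554
   0.21 106 [0.5587 0.2798 0.2104] [0.0268 0.009 ] zmin 0.1953760199409479
   0.24 98 [0.5579 0.2815 0.2408] [0.0235 0.0077] zmin 0.2261362048774035
   0.27 92 [0.5578 0.2821 0.2693] [0.022  0.0092] zmin 0.2550307069399731
```

View pics/wrist25.png

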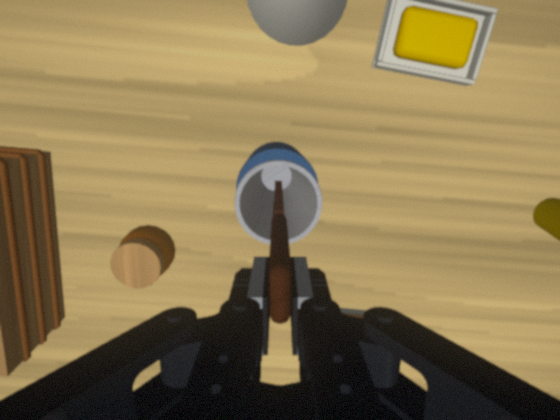

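The comb foot is inside the cup at (278,183) and near the axis. I continue down.

Request:
apply_moves(increments=[2, -0.5, 0, 25, 0, 2, -0.5, -0.5, 25, 0, 2, 0, 0, 0, 0, 2, 0, 0, 0, 0])

```text
t: 27.7
eef_pos: [0.5648, 0.2794, 0.2093]
tool_rot: [0.011, 0.999, 0.045, -0.001]
contact_force: [0.5, 0.3, 0.3]
gripper_width: 0.1
```

```bash
python3 -c "
from chk import *
chk('26',('wrist','side'))"
```

```text
now [0.5648 0.2794 0.2093] ang 5.17 F [0.53 0.32 0.3 ] g 0.1 t 27.7 zax [-0.0014 -0.0224] -> tool mm [-8.   2.3 39.4]
wrist cup (array([0.5565, 0.2764, 0.0176]), np.float64(0.0003023828591501333))
wrist comb 0.97 [282. 252.  28. 146.] 2440
   0.12 73 [0.5732 0.2789 0.1228] [0.046 0.016] zmin 0.10792325873464942
   0.15 98 [0.5739 0.2794 0.1491] [0.0018 0.0057] zmin 0.13508382025527943
   0.18 169 [0.5744 0.2802 0.1832] [0.0046 0.0076] zmin 0.1653104927405646
   0.21 321 [0.5751 0.2805 0.2117] [0.0055 0.0089] zmin 0.19505259943676204
   0.24 1591 [0.571  0.2803 0.2532] [0.0249 0.01  ] zmin 0.22502485424327506
   0.27 97 [0.5641 0.2803 0.2553] [0.0208 0.0079] zmin 0.25501876886692104
side cup (array([0.5553, 0.2756, 0.0197]), np.float64(0.0006573780987217601))
side comb 0.9 [239. 242.  13.  40.] 401
   0.12 81 [0.5592 0.2795 0.1218] [0.0368 0.0365] zmin 0.10547850708807527
   0.15 89 [0.5591 0.2797 0.1515] [0.0266 0.0096] zmin 0.13583856593695465
   0.18 88 [0.5586 0.2807 0.1806] [0.0256 0.0104] zmin 0.16504365898391737
   0.21 98 [0.5588 0.2823 0.2098] [0.0259 0.0074] zmin 0.19501260705995382
   0.24 44 [0.5543 0.2826 0.2306] [0.0241 0.0174] zmin 0.22525010865358897
side comb 0.57 [178. 246.  36.  59.] 0
side comb 0.54 [329. 261.  26.  36.] 0
```

View pics/wrist26.png

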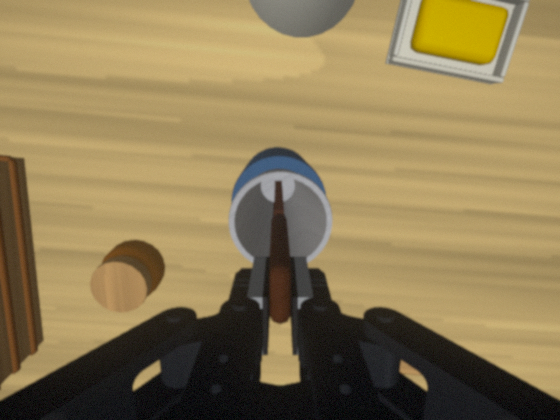

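Request:
apply_moves(increments=[2, -1.5, 0.5, 17, 0, 2, -1, 0, 16, 0, 2, 0, 0, 0, 0, 2, 0, 0, 0, 0])

```text
t: 28.5
eef_pos: [0.5614, 0.2771, 0.1727]
tool_rot: [0.012, 0.999, 0.045, -0.002]
contact_force: [-0.3, -0.5, -0.6]
gripper_width: 0.1
```

```bash
python3 -c "
from chk import *
chk('27',('wrist','side'))"
```

```text
now [0.5614 0.2771 0.1727] ang 5.16 F [-0.35 -0.46 -0.63] g 0.1 t 28.5 zax [-0.0031 -0.0235] -> tool mm [-4.5  1.1  2.7]
wrist cup (array([0.5567, 0.2764, 0.0172]), np.float64(0.00028273471079991))
wrist comb 0.97 [280. 256.  28. 143.] 2403
   0.12 134 [0.5704 0.2772 0.1243] [0.0036 0.0058] zmin 0.10522939305689627
   0.15 201 [0.571  0.2778 0.1538] [0.0046 0.0088] zmin 0.13920239556273067
   0.18 364 [0.5718 0.2783 0.1819] [0.0056 0.0091] zmin 0.1650866561528168
   0.21 1559 [0.5656 0.278  0.2168] [0.0253 0.0098] zmin 0.19502440282446243
side cup (array([0.5552, 0.2756, 0.02  ]), np.float64(0.0005831804834826662))
side comb 0.65 [241. 246.  13.  31.] 288
   0.12 85 [0.5574 0.2776 0.1234] [0.0377 0.0371] zmin 0.10737295645263178
   0.15 86 [0.5548 0.2789 0.1505] [0.0367 0.0405] zmin 0.1350766281365846
   0.18 91 [0.5559 0.2801 0.1803] [0.0246 0.0096] zmin 0.16541142250350926
   0.21 24 [0.5483 0.2802 0.2049] [0.0168 0.0161] zmin 0.19513261808650317
```

View pics/side27.png

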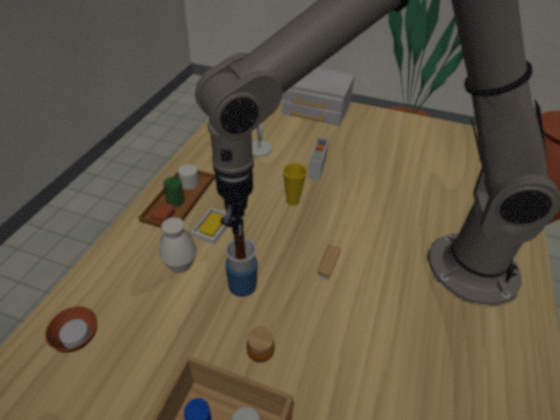

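The comb is in the cup, at side (240,245), with its foot roughly 6 mm above the cup floor and no contact force. I go 4 mm lower and let go.

Request:
apply_moves(increments=[2, 0, 0, 4, 0, 2, 0, 0, 0, 0])

```text
t: 29.05
eef_pos: [0.5618, 0.2772, 0.1694]
tool_rot: [0.011, 0.999, 0.045, -0.001]
contact_force: [0.4, -1.1, -0.5]
gripper_width: 0.098
```

Request:
apply_moves(increments=[15, 0, 0, 0, 0, 25, 0, 0, 0, 0, 40, 0, 0, 0, 0, 85, 0, 0, 0, 0, 85, 0, 0, 0, 0, 85, 0, 0, 0, 0, 85, 0, 0, 0, 0, 85, 0, 0, 0, 0])

```text
t: 30.05
eef_pos: [0.562, 0.2774, 0.1696]
tool_rot: [0.011, 0.999, 0.045, -0.001]
contact_force: [-0.2, 0.8, 0.6]
gripper_width: 0.993
```

```bash
python3 -c "
from chk import *
chk('28',('wrist','side'))"
```

```text
now [0.562  0.2774 0.1696] ang 5.16 F [-0.17  0.8   0.55] g 0.993 t 30.05 zax [-0.0011 -0.0226] -> tool mm [-5.1  1.4 -0.3]
wrist cup (array([0.5567, 0.2764, 0.0168]), np.float64(0.00028277933254110266))
wrist comb 0.63 [295. 260.  40. 145.] 2855
   0.12 184 [0.5677 0.2718 0.1204] [0.0234 0.0084] zmin 0.1050064702969595
   0.15 363 [0.5672 0.2721 0.1503] [0.023  0.0087] zmin 0.13501562895690972
   0.18 578 [0.5671 0.2714 0.1816] [0.0226 0.0089] zmin 0.1651352661319831
   0.21 1409 [0.559  0.2686 0.2081] [0.0255 0.0105] zmin 0.19503860829284145
side cup (array([0.5554, 0.2754, 0.0186]), np.float64(0.0006221513997491587))
side comb 0.63 [241. 243.  12.  35.] 359
   0.12 78 [0.5546 0.272  0.1206] [0.026  0.0106] zmin 0.10501667855182717
   0.15 92 [0.5529 0.273  0.1507] [0.0278 0.0355] zmin 0.13504467268221532
   0.18 97 [0.5537 0.2729 0.1802] [0.0267 0.0083] zmin 0.1651419103820686
   0.21 77 [0.554  0.2722 0.2071] [0.023  0.0089] zmin 0.1951606598986979
```

View pics/wrist28.png

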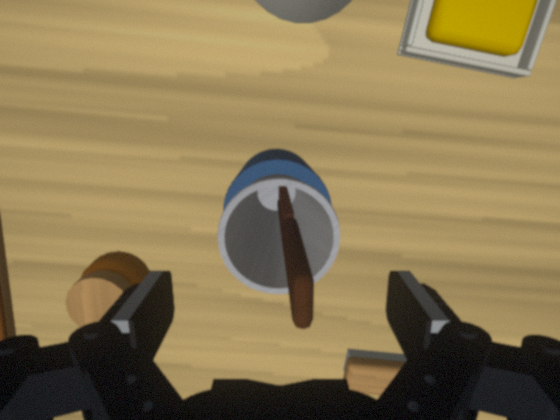

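The comb stands free in the cup, top at (302,322), nearly upright and clear of both fingers. I retreat straight up.

Request:
apply_moves(increments=[85, 0, 0, -20, 0, 85, 0, 0, -50, 0, 85, 0, 0, -55, 0, 85, 0, 0, -55, 0, 85, 0, 0, 0, 0, 85, -40, 30, 0, 0, 85, -40, 30, 0, 0, 85, 0, 0, 0, 0, 85, 0, 0, 0, 0, 85, 0, 0, 0, 0])

```text
t: 31.6
eef_pos: [0.4858, 0.2149, 0.3643]
tool_rot: [0.009, 0.999, 0.046, 0.001]
contact_force: [-0.7, -0.2, 0.7]
gripper_width: 0.994
```

```bash
python3 -c "
from chk import *
chk('29',('scene','side','wrist'))
for n in('scene','side'):
  p,dd=read_camera(n)
  for th in('holder','case','vase','mirror','soap_dish','lotion','jar','brush'):
    for r in outline_of(n,th)[:1]:
      P=cloud(n,dd,r['pixels']);print(n,th,round(r['p'],2),np.round(r['extent']),np.median(P,0), fit(holres,P,[.557,.275,0]) if th=='holder' else '')
"
```

```text
now [0.4858 0.2149 0.3643] ang 5.29 F [-0.68 -0.2   0.69] g 0.994 t 31.6 zax [ 0.0036 -0.018 ] -> tool mm [ 76.1 -57.3 193.5]
scene comb 0.46 [368. 193.  12.  38.] 160
   0.12 18 [0.5645 0.2759 0.1232] [0.018  0.0072] zmin 0.11041082965312321
   0.15 44 [0.5682 0.2764 0.1505] [0.0075 0.0071] zmin 0.13539091830012695
   0.18 51 [0.5686 0.2767 0.1811] [0.0078 0.0081] zmin 0.16511124196294946
   0.21 47 [0.5669 0.2764 0.2075] [0.021  0.0079] zmin 0.19532318284357597
side cup (array([0.5553, 0.2756, 0.0204]), np.float64(0.0006183335180218671))
side comb 0.65 [242. 244.  12.  33.] 320
   0.12 73 [0.5545 0.2721 0.1202] [0.0259 0.0079] zmin 0.10505091563060309
   0.15 75 [0.5528 0.2727 0.1501] [0.0205 0.0058] zmin 0.1352283975219487
   0.18 84 [0.5525 0.2732 0.181 ] [0.0222 0.0053] zmin 0.16533047079962926
   0.21 78 [0.5538 0.2722 0.2065] [0.0247 0.0105] zmin 0.19501364423837986
wrist cup (array([0.5565, 0.2766, 0.0166]), np.float64(0.00024142428162913024))
wrist comb 0.72 [229. 101.  31.  32.] 650
   0.12 35 [0.5516 0.2661 0.1156] [0.0246 0.0054] zmin 0.10521278174266435
   0.15 69 [0.555
[... 664 characters left out ...]
0782] 
scene jar 0.86 [440. 234.  34.  36.] [0.4677 0.4257 0.0415] 
scene brush 0.72 [369. 211.  40.  40.] [0.5689 0.2805 0.1208] 
side holder 0.92 [242. 278.  33.  36.] [0.5398 0.3061 0.062 ] (array([0.5562, 0.2736, 0.0015]), np.float64(0.0008717906704778164))
side case 0.63 [318. 160.  24.  44.] [ 0.501  -0.2219  0.0657] 
side vase 0.8 [178. 245.  37.  57.] [0.7205 0.2933 0.0987] 
side mirror 0.96 [259. 130.  25.  56.] [ 0.7262 -0.2727  0.014 ] 
side soap_dish 0.55 [212. 225.  38.  38.] [0.7088 0.1332 0.0223] 
side lotion 0.7 [328. 263.  24.  36.] [0.3644 0.1524 0.0339] 
side jar 0.59 [261. 344.  29.  40.] [0.4427 0.437  0.0544] 
side brush 0.57 [331. 261.  26.  37.] [0.3636 0.1487 0.0339]
```

View pics/scene29.png

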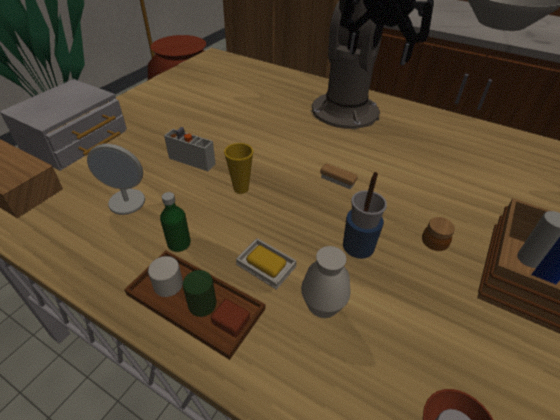

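View pics/side29.png

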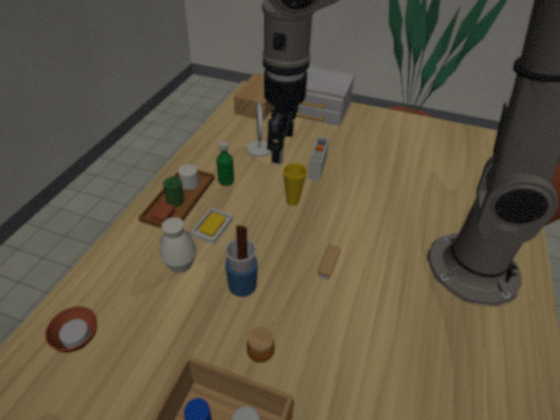

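Both images show the comb standing in the cup, handle up, at scene (370,190) and side (241,243). The cup is in the blue holder, the arm is clear and nothing else has moved. I hand in.

```bash
python3 -c "
from station import *
print(hand_in())"
```

```text
the job is handed in; nothing more can be done
None
```

The comb stand is made up and handed in at about 32 s of the 70 s. The verdict isn't reported, so what follows is from my own last checks.

- **Cup:** I lowered the aluminium cup into the blue holder until the tapers met, at about 3.5 N, and let go. It sits upright (about 0.003 rad), with its foot about 17 mm above the holder's underside and within about 2 mm of its axis.
- **Comb:** It came straight out of the organiser and stands handle up on the cup floor, nearly upright.
- **Everything else:** The holder is within about 1 mm of where it started. The bystanders fitted in the last pictures are unmoved, the yellow cup was not touched, and the gripper ended well clear.

**Checks that disagreed or failed:**
- The tool drifted up to 11 mm and tilted up to about 0.06 rad on descents. I caught this before the first grasp, backed up and corrected it without moving the cup.
- The side camera reads heights about 2–4 mm higher than the others.
- One cup fit while the tapers were meeting was a few millimetres off (median error 0.65 mm instead of about 0.25 mm). I went by the contact force there.
- In the last look, the networks mistook the cup for the brush in the scene view and the brush for the lotion bottle in the side view. The scene view gave no cup fit.

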